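Dust off the rock specimens in the tilt-out cabinet

ROBOT

A 7-joint arm with a two-finger parallel gripper is mounted at the origin on the work surface. World frame = base frame: x ahead of the robot, y to its left, z up, the work surface at z = 0. Lengths are in m, angles in rad, forces in N, time in s.
With the tool pointing down it reaches from about 0.4 to 0.85 m from the base axis. Payload 4.5 kg.
Tool frame: the origin (TCP) lies on the centre line of the jaws, within the pads' length; the fingertips stand 14 mm ahead of it and the grasp point (between the pads) lies 5 mm behind it (r.tcp_to_tips is the z of the fingertips in the tool frame, in m); z points along the fingers, y is the direction in which the jaws open and shut (so a half turn about z gives the same grasp; the last joint's range is limited). The gripper opens to 88 mm and grips with 3 to 60 N. Pads are 18 mm wide; open, the fingers measure 123 mm over their backs; the gripper's body (75 mm by 187 mm) begins 45 mm behind the grasp point.
Start: joints at [-1.298, 0.689, -0.195, 1.565, 0.157, 0.902, -0.215], TCP at [0.148, 0.607, 0.253] pointing down, gripper open.
Joint ranges: [-3.01, 3.01], [-0.46, 2.08], [-1.47, 1.51], [0.13, 2.56], [-1, 4.14], [0.04, 2.09], [-2.66, 2.66]. Speed limits (rad/s): [2.57, 2.57, 3.14, 3.14, 3.14, 3.14, 3.14].

INTERFACE

Orientations are given as a unit quaternion [x, y, z, w].
In Python, from plant import r, viewer gives the robot as it stands.
- The arm moves only by the shell command python3 -m inch 'ROWS' [FORCE]. ROWS is JSON, a list of rows, each a list of 3 entries, a list of its own where there are three numbers: the closure, from 0 (fully open) to 1 (shut), then the shift along the tool's x, y, z in cm, then the turn about the tool's z in degrees. In form: [[fingers, [x, y, z], yaw], ...]. A call has 1 to 20 rows; each row is the pose to reach, as a shift and turn from the pose commanded when the call began, along the tool's axes at that moment; what a row does not reach only later rows make up. A row lasts 1/10 s, in which the tool goes at most 50 mm and 8.59 degrees, less where a joint would pass 70% of its speed; a pose out of reach is approached as far as the arm can. A call with a gripper value outside its range is refused whole. The fingers move at their own pace and stop on an object; FORCE is the grip in N (left out, the last holds). Time passes only in rows, so rows that repeat a pose let the fingers close. It gives the time, the measured TCP pose, the force and the opening at its end, in the units of the state.
- r.get_state(): the state, without advancing time (a new reading comes with each control period).
- viewer.snapshot(name): name is "side" or "top" or "wrist"; returns the picture (480x640x3 uint8, red, green, blue); there is no depth.
- viewer.camera_params(name): a dict with "intrinsics" (3x3 intrinsics, pixels), "k1" (the pictures are not rectified: a ray, as slopes to the right and down, at radius r is drawn at 1 + k1 r^2 times it, then the intrinsics apply), "world_to_cam" (4x4, takes a point from world to camera coordinates). Camera axes: x right, y up, looking along -z (the intrinsics and any distortion apply to the point x, -y, -z); pixel columns grow to the right and rows downward; lengths in m; the calibration is good to about 2 mm. A picture is of the moment at which its call begins: read the wrist's pose just before it. camera_params takes no time and is no camera call; for the wrist camera it gives the pose at the moment of the call.
- r.finish_job(): hands the job in, once; it reports no verdict.
Trained networks look in the newest picture that a camera, given by its name, has taken for a name from the list of things; names that differ only in an ending like _2 or _b are one class to them, and where a whole thing is asked for, a point or a joint stands for the part that bears it (a point fixed in the world has none). Each returns a list of dicts, best first, with "p" (0 to 1); they miss things now and then, are a little off and sometimes report something else, mostly with a low value. They report only what shows in the picture. A call takes as long as a camera call. They do not tell look-alikes from the thing itself.
- viewer.outline_of(camera, name): "pixels" (480x640 bool, what is visible of it) and "bbox" ([left, top, width, height] in pixels, round what is visible of it).
The state is a dict: "clock": time; "q": joint angles; "qd": joint speeds; "joint_torque": joint torques, N m; "tool_pos": TCP position; "eef_rot": TCP orientation; "contact_force": force on the tool from outside, world axes, zero at the start; "moment": the same for the moment, N m; "opening": opening from 0.0 (shut) to 1.0 (fully open).
Only numpy, scipy, OpenCV 4.12 (cv2) and the standard library are available. Lean on these libraries where they do the work, as an engineer would, in place of code of your own. Each camera call takes 0.05 s, during which the arm holds its last target.

TASK

Pull the dust-off cabinet's tilt-out front fully down by its bar, put every stone specimen lying loose on the table into the bin behind it (there are three to five; the small stones fixed in the wooden tray and under the microscope are done), and push the front back up until it is fully shut. Then press the white cap of the air can on the cabinet roof all the way down for a moment to blow the dust off, and let it spring back; never press it while the front is open. Finally pull the front fully down again and leave it so, with the clean specimens in the bin ready to be taken; leave the dish, brush and phone where they are.

Things in the scene. Friction and masses are not known exactly. Their poses are not given: they have to be found in the camera images.
- door (a joint): the tilt-out front of the grey dust-off cabinet: angle in rad, 0 = upright and shut, grows as its top is pulled forward and down, stop at 0.95 = fully open. The hinge is along its bottom edge. Slightly stiff, it stays where left; 2 to 6 N at the bar moves it. May stand ajar (up to 0.12) at the start
- bin_frame (a point): middle of the door's hinge line, 30 mm above the table; turns with the door. Shut: z up, x level into the cabinet, y along the hinge. At angle a a point (x, z) of it lies x cos a - z sin a behind the hinge line and x sin a + z cos a above it. Behind the panel it carries a black open-topped bin: inside x 0 to 124, y -123 to 123, floor at z 9, back and end walls to z 103 mm
- panel_top (a point): middle of the top edge of the door's aluminium panel (266 wide, 215 high, 12 mm thick, bin_frame x -12 to 0; end cheeks 178 mm high next to it). Fully open it lies 175 mm in front of the hinge line, 155 mm above the table, and the bin is loaded from above between it and bin_back. Same axes as bin_frame
- bin_back (a point): middle of the top edge of the bin's back wall (bin_frame x 127, z 103 mm). Fully open it is about 10 mm in front of the hinge line and 193 mm above the table: then the mouth between it and panel_top, about 165 mm wide and 246 mm long, is open from above. Same axes as bin_frame
- door_bar (a point): middle of the steel pull bar on top of the door: round, 12 mm thick, 120 mm long along the hinge line, carried on two posts 104 mm apart, 40 mm clear above the panel's top edge; 255 mm from the hinge line, in the panel's mid-plane (bin_frame x -6, z 255). Free on all sides for fingers from above; shut it is 285 mm above the table. Same axes as bin_frame
- cabinet: the grey dust-off cabinet, 200 deep, 280 wide, 245 mm high, fixed to the table; origin on the table under the hinge line's middle, x horizontal into the cabinet (the door faces -x), y along the hinge line, z up. Behind the bar the neck of an aluminium air can stands out of its roof
- cap (a joint): the white sprung cap on the air can in the cabinet roof: its travel in m, 0 = up, 0.008 = fully down. About 2 N starts it, 5.5 N bottoms it; it springs back when let go
- cap_top (a point): centre of the cap's flat top, 32 mm in diameter, 315 mm above the table when up (75 mm behind the hinge line, 60 mm to its +y side); it goes down with the cap
- slab: stone specimen: flat dark slate slab 95 x 56 x 22 mm; origin at its centre, x along the length, y the width, z the thickness. Lies flat at the start
- block: stone specimen: chunky grey-brown granite block 82 x 52 x 46 mm; origin at its centre, x along the length, z up
- crystal: stone specimen: pale faceted crystal 96 mm long, eight-sided, 41 mm across its flats, blunt point at +x; origin at its centre, x along its length, flats facing y and z. Lies along the table at the start
- column: stone specimen: black six-sided basalt column 60 mm high, 48 mm across its flats; origin at its centre, z along its axis, flats facing x and every 60 degrees from there. Stands upright at the start
- ammonite: stone specimen: flat round brown fossil with a spiral, 64 mm in diameter, 27 mm thick; origin near its centre (14 mm above its underside), z along its axis. Lies flat at the start
- dish: shallow glass dish 90 mm in diameter, 14 mm high; bystander; origin at the centre of its underside
- brush: small hand brush lying on the table near the robot; bystander; origin on its underside
- phone: mobile phone 150 x 72 x 9 mm lying flat; bystander; origin at the centre of its underside
There are look-alikes about, which are no part of the job. Leave any green look-alike of the block alone.

How it is judged:
By the outcome, as a careful person would: the job done as asked, in the order asked, and still so for the second after the job is handed in, with the robot touching nothing.
Of slab, block, crystal, column, ammonite only 3 to 5 are there at a start; the rules pass over those that are not, and their reading is None.
At some moment in a run one of slab, block, crystal, column, ammonite may be knocked a few centimetres aside while the robot is not near it.
Once in a run the grip may slacken for a moment while it holds something.
It also fails if it takes over 210 s, if anything falls off the work surface, if the arm or the gripper's body presses on something with over 40 N, if the wrist force passes 120 N, or if a joint passes its speed limit or range.

## Working session

There is one attempt and no reset: what is moved stays moved. The work goes in short steps, Python scripts to look and compute and a shell command to move; the robot and the scene stay as the last step left them, time stands still between calls to the robot, and variables do not carry over. Pictures are saved under pics/ and viewed, and the job is handed in when it is done.

```bash
ls -la; mkdir -p pics; python3 - <<'E'
from plant import r, viewer
import cv2
s=r.get_state(); print({k:(v if not hasattr(v,'__len__') else [round(float(x),3) for x in v]) for k,v in s.items()})
print(r.tcp_to_tips)
for n in ("side","top","wrist"):
    im=viewer.snapshot(n); cv2.imwrite(f"pics/{n}0.png",im[:,:,::-1]); p=viewer.camera_params(n); print(n,p)
E
```

```text
total 12
drwxr-xr-x  3 agent agent 4096 Dec  7 13:41 .
drwxr-xr-x 23 root  root  4096 Dec  7 13:41 ..
drwxr-xr-x  2 agent agent 4096 Dec  7 13:41 pics
{'clock': 0.0, 'q': [-1.298, 0.69, -0.195, 1.566, 0.157, 0.903, -0.215], 'qd': [-0.0, -0.001, 0.0, -0.001, -0.0, -0.0, 0.0], 'joint_torque': [-0.001, -52.756, -1.267, -15.344, -0.053, 0.006, 0.0], 'tool_pos': [0.148, 0.607, 0.252], 'eef_rot': [0.119, 0.993, -0.001, -0.0], 'contact_force': [-0.339, 0.469, -0.364], 'moment': [-0.016, 0.026, 0.011], 'opening': 0.9982111444753983}
0.014
side {'intrinsics': array([[531.80907564,   0.        , 328.7161344 ],
       [  0.        , 531.80907564, 234.84654493],
       [  0.        ,   0.        ,   1.        ]]), 'k1': 0.014181402233705879, 'world_to_cam': array([[ 0.7558053 , -0.65475278, -0.00755877, -0.38691519],
       [ 0.51843833,  0.59132141,  0.61770599, -0.41311922],
       [-0.39997505, -0.47078422,  0.7863728 , -1.29386753],
       [ 0.        ,  0.        ,  0.        ,  1.        ]])}
top {'intrinsics': array([[511.12360808,   0.        , 325.41502859],
       [  0.        , 511.12360808, 237.09877535],
       [  0.        ,   0.        ,   1.        ]]), 'k1': 0.04708630561651317, 'world_to_cam': array([[-0.00449087, -0.99996177,  0.00750208,  0.0221053 ],
       [ 0.98355128, -0.00306222,  0.18060316, -0.56699129],
       [-0.18057328,  0.00818974,  0.98352744, -1.12798753],
       [ 0.        ,  0.        ,  0.        ,  1.        ]])}
wrist {'intrinsics': array([[419.29059775,   0.        , 320.58402235],
       [  0.        , 419.29059775, 243.97428616],
       [  0.        ,   0.        ,   1.        ]]), 'k1': 0.012971803633989466, 'world_to_cam': array([[ 0.23564793,  0.97183475, -0.00269725, -0.62363165],
       [-0.92594661,  0.22367657, -0.3042888 ,  0.04116457],
       [-0.29511512,  0.07420254,  0.95257601, -0.39027283],
       [ 0.        ,  0.        ,  0.        ,  1.        ]])}
```

View pics/top0.png

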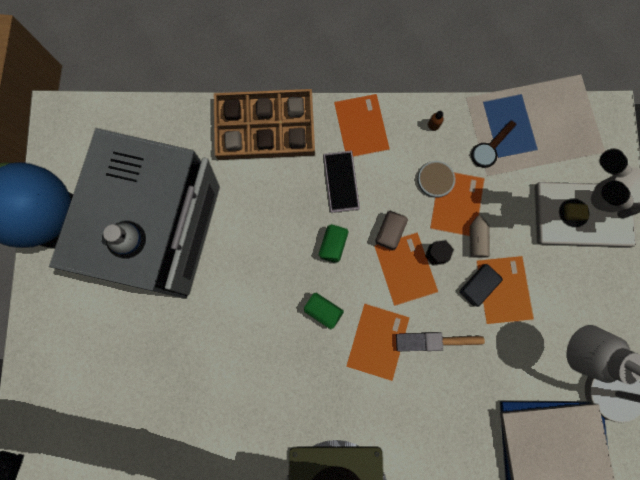

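View pics/side0.png

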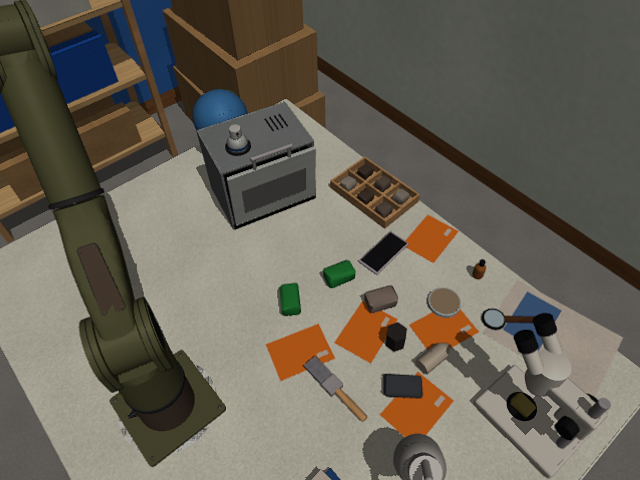

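View pics/wrist0.png

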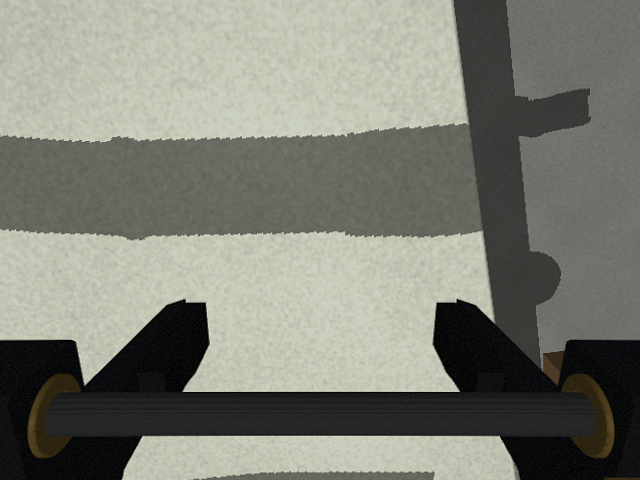

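```bash
cat > h.py <<'E'
from plant import r, viewer
import numpy as np, cv2
from scipy.spatial.transform import Rotation as R
from scipy.optimize import least_squares
def proj(n,P,cp=None):
    p=cp or viewer.camera_params(n); P=np.atleast_2d(P)
    c=P@p["world_to_cam"][:3,:3].T+p["world_to_cam"][:3,3]
    u=np.stack([c[:,0]/-c[:,2],-c[:,1]/-c[:,2]],1); rr=(u**2).sum(1,keepdims=True)
    u=u*(1+p["k1"]*rr); K=p["intrinsics"]; return u*[K[0,0],K[1,1]]+[K[0,2],K[1,2]]
def unproj(n,px,z,cp=None):
    p=cp or viewer.camera_params(n); K=p["intrinsics"]; px=np.atleast_2d(np.float64(px))
    d=(px-[K[0,2],K[1,2]])/[K[0,0],K[1,1]]; u=d.copy()
    for _ in range(10): u=d/(1+p["k1"]*(u**2).sum(1,keepdims=True))
    v=np.c_[u[:,0],-u[:,1],-np.ones(len(u))]@p["world_to_cam"][:3,:3]
    Rm=p["world_to_cam"][:3,:3]; o=-Rm.T@p["world_to_cam"][:3,3]
    t=(z-o[2])/v[:,2]; return o+v*t[:,None]
def st():
    s=r.get_state(); 
    return s
def pr():
    s=r.get_state(); T=R.from_quat(s["eef_rot"]).as_matrix()
    print("t",round(s["clock"],2),"tcp",np.round(s["tool_pos"],4),"xax",np.round(T[:,0],3),"yax",np.round(T[:,1],3),"zax",np.round(T[:,2],3),"F",np.round(s["contact_force"],1),"op",round(s["opening"]*88,1),"q",np.round(s["q"],2))
def snap(n,f=None):
    im=viewer.snapshot(n)
    if f: cv2.imwrite(f"pics/{f}.png",im[:,:,::-1])
    return im
def go(target,jaw=None):
    """shift (tool axes, cm) and yaw deg to reach world TCP target, jaw angle (deg, world) mod 180"""
    s=r.get_state(); T=R.from_quat(s["eef_rot"]).as_matrix()
    d=T.T@(np.array(target)-s["tool_pos"])*100
    out=[np.round(d,2)]
    if jaw is not None:
        a=np.degrees(np.arctan2(T[1,1],T[0,1])); dj=(jaw-a+90)%180-90
        out.append(("yaw about tool z",round(-dj,1) if T[2,2]<0 else round(dj,1)))
    print("go",*out)
E
python3 - <<'E'
from h import *
for c in ("top","side"):
    im=snap(c); ov=im.copy()
    for n in ("slab","block","crystal","column","ammonite","door","door_bar","cap","cabinet","dish","phone","brush"):
        L=viewer.outline_of(c,n)
        for d in L[:3]:
            m=d["pixels"]; ys,xs=np.nonzero(m)
            print(c,n,round(d["p"],2),d["bbox"],len(xs), cv2.minAreaRect(np.c_[xs,ys].astype(np.float32)) if len(xs) else 0)
E
```

```text
top slab 0.95 [457.9, 265.1, 45.7, 41.9] 1080 ((480.3069152832031, 285.2172546386719), (27.155872344970703, 41.93796920776367), 41.6335334777832)
top slab 0.58 [396.2, 331.1, 87.6, 16.1] 1200 ((440.0, 340.5), (19.0, 88.0), 90.0)
top slab 0.44 [374.6, 212.4, 30.7, 39.4] 812 ((391.2257385253906, 230.38075256347656), (22.408409118652344, 37.599876403808594), 23.498565673828125)
top block 0.9 [376.3, 210.8, 28.6, 37.1] 833 ((390.98846435546875, 230.47254943847656), (23.22281837463379, 36.97980880737305), 22.2490234375)
top block 0.78 [305.9, 296.4, 37.6, 31.5] 825 ((322.80767822265625, 311.0384216308594), (36.332862854003906, 23.574758529663086), 33.690067291259766)
top block 0.6 [321.6, 226.7, 22.9, 36.6] 827 ((332.86212158203125, 244.4333953857422), (23.043474197387695, 37.727195739746094), 17.650123596191406)
top crystal 0.55 [471.1, 218.1, 19.6, 39.0] 717 ((478.5, 237.0), (40.0, 19.0), 90.0)
top column 0.57 [420.6, 239.4, 31.9, 24.5] 552 ((439.0, 252.0), (24.0, 28.0), 90.0)
top door 0.94 [156.1, 159.6, 63.2, 138.8] 4399 ((191.23770141601562, 224.88525390625), (36.1147346496582, 136.0
[... 2552 characters left out ...]
06.03832244873047, 112.17930603027344), 70.46334838867188)
side dish 0.67 [426.0, 290.9, 34.0, 28.2] 823 ((443.5, 302.0), (30.0, 33.0), 90.0)
side dish 0.36 [221.3, 143.8, 97.3, 80.0] 4942 ((273.33642578125, 179.17501831054688), (58.897098541259766, 101.69725799560547), 69.62356567382812)
side phone 0.66 [357.6, 229.5, 47.8, 46.8] 1056 ((382.2500305175781, 251.75), (24.041629791259766, 47.37614822387695), 45.0)
side brush 0.81 [304.3, 354.4, 65.3, 65.5] 1128 ((336.7500305175781, 389.7500305175781), (82.73149108886719, 19.798988342285156), 45.0)
side brush 0.28 [217.9, 142.8, 98.2, 85.3] 4952 ((272.25872802734375, 179.5938262939453), (58.66452407836914, 100.70828247070312), 68.74949645996094)
```

```bash
python3 - <<'E'
from h import *
a=cv2.imread("pics/top0.png")[120:310,40:240]; b=cv2.imread("pics/side0.png")[90:240,185:335]
cv2.imwrite("pics/ca.png",cv2.resize(a,None,fx=3,fy=3,interpolation=cv2.INTER_CUBIC))
cv2.imwrite("pics/cb.png",cv2.resize(b,None,fx=4,fy=4,interpolation=cv2.INTER_CUBIC))
E
```

```text
(no output)
```

View pics/ca.png

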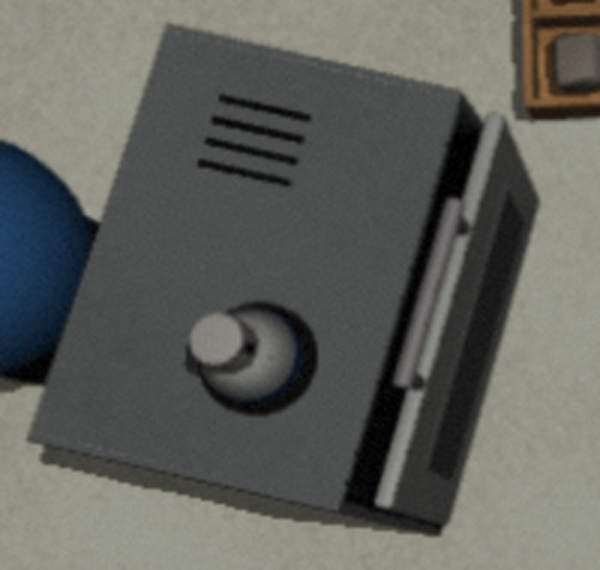

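View pics/cb.png

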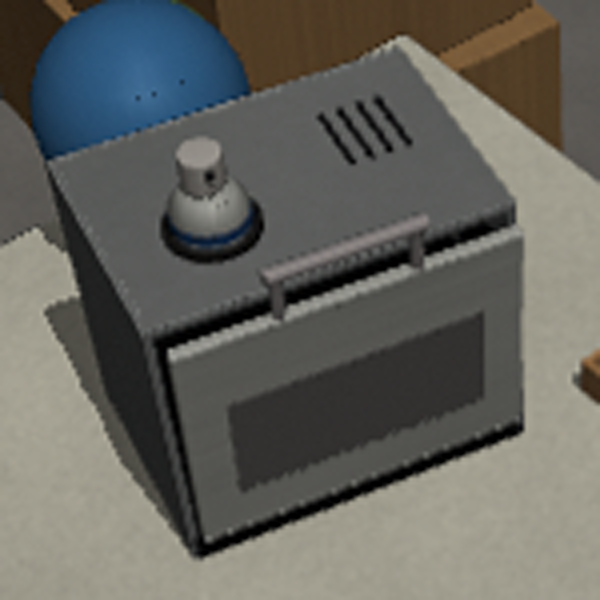

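```bash
cat >> h.py <<'E'
def cab2w(c,P): # c=X,Y,psi ; P in mm cabinet
    P=np.atleast_2d(P)/1000.; s,k=np.sin(c[2]),np.cos(c[2])
    return np.c_[c[0]+k*P[:,0]-s*P[:,1], c[1]+s*P[:,0]+k*P[:,1], P[:,2]]
def door2cab(a,P):
    P=np.atleast_2d(np.float64(P)); return np.c_[P[:,0]*np.cos(a)-P[:,2]*np.sin(a),P[:,1],30+P[:,0]*np.sin(a)+P[:,2]*np.cos(a)]
E
python3 - <<'E'
from h import *
T=lambda u,v:(40+(u+.5)/3-.5,120+(v+.5)/3-.5); S=lambda u,v:(185+(u+.5)/4-.5,90+(v+.5)/4-.5)
C=[("top",(200,-140,245),T(167,24)),("top",(200,140,245),T(28,440)),("top",(75,60,315),T(217,340)),
("side",(75,60,315),S(199,147)),("side",(200,140,245),S(50,160)),("side",(200,-140,245),S(402,38))]
D=[("top",(-6,-60,255),T(453,203)),("top",(-6,60,255),T(402,383)),("side",(-6,60,255),S(267,276)),("side",(-6,-60,255),S(425,221)),
("top",(-6,-133,215),T(493,113)),("top",(-6,133,215),T(385,505))]
E_=[("side",(-12,133,215),S(172,355)),("side",(-12,-133,215),S(522,232)),("top",(0,-140,245),T(460,90)),("top",(0,140,245),T(343,510))]
cps={n:viewer.camera_params(n) for n in("top","side")}
def res(p):
    o=[]
    for n,P,u in C: o.append(proj(n,cab2w(p,P),cps[n])[0]-u)
    for n,P,u in D+E_[:2]: o.append(proj(n,cab2w(p,door2cab(p[3],P)),cps[n])[0]-u)
    return np.array(o)
f=least_squares(lambda p:res(p).ravel(),[.55,.3,1.3,.05],loss="soft_l1")
print(f.x,np.degrees(f.x[2])); print(np.round(res(f.x),1).tolist())
for n,P,u in E_[2:]: print(proj(n,cab2w(f.x,P),cps[n])[0]-u)
c=f.x
for nm,P in (("bar",door2cab(c[3],(-6,0,255))),("bar shut",door2cab(0,(-6,0,255))),("bar open",door2cab(.95,(-6,0,255))),("cap",(75,60,315)),("mouth",(-90,0,190))): print(nm,cab2w(c,P))
E
```

```text
[0.56852754 0.31273098 1.34005166 0.08015046] 76.7793042867246
[[-0.7, 0.8], [-0.4, -0.2], [-0.2, -0.0], [1.4, 1.3], [0.5, 0.2], [0.1, 1.9], [-0.0, -0.6], [-0.9, 1.2], [0.2, 0.5], [1.6, -0.3], [0.2, -0.2], [-1.7, 1.0], [0.9, 1.3], [2.1, -0.0]]
[0.55513283 1.38324497]
[-1.00613547  0.14721567]
bar [[0.56249042 0.28703338 0.28370098]]
bar shut [[0.56715532 0.30689001 0.285     ]]
bar open [[0.52029165 0.10740984 0.17344869]]
cap [[0.52727044 0.39946536 0.315     ]]
mouth [[0.54794431 0.22511631 0.19      ]]
```

```bash
cat >> h.py <<'E'
c0=np.array([0.5685,0.3127,1.3401])
JD=np.degrees(c0[2])
def barT(a,y=-15,dz=-5): # TCP target at bar, mm
    P=door2cab(a,(-6,y,255)); P[:,2]+=dz; return cab2w(c0,P)[0]
E
python3 - <<'E'
from h import *
pr(); t=barT(.08); print(t); go(t+[0,0,.12],JD); go(t,JD)
E
```

```text
t 1.45 tcp [0.1478 0.6073 0.2527] xax [-0.972  0.236  0.   ] yax [0.236 0.972 0.   ] zax [-0.  0. -1.] F [-0.1 -0.6 -0. ] op 88.2 q [-1.3   0.69 -0.19  1.57  0.16  0.9  -0.22]
[0.57707547 0.28360943 0.27870495]
go [-49.36 -21.3  -14.6 ] ('yaw about tool z', np.float64(-0.5))
go [-49.36 -21.3   -2.6 ] ('yaw about tool z', np.float64(-0.5))
```

```bash
python3 -m inch '[[0,[0,0,-7],0],[0,[0,0,-15],0],[0,[0,0,-19],0],[0,[-4,-2,-19],0],[0,[-49.4,-21.3,-19],-0.5],[0,[-49.4,-21.3,-19],-0.5],[0,[-49.4,-21.3,-19],-0.5],[0,[-49.4,-21.3,-19],-0.5],[0,[-49.4,-21.3,-19],-0.5],[0,[-49.4,-21.3,-19],-0.5],[0,[-49.4,-21.3,-19],-0.5],[0,[-49.4,-21.3,-19],-0.5],[0,[-49.4,-21.3,-19],-0.5],[0,[-49.4,-21.3,-19],-0.5],[0,[-49.4,-21.3,-19],-0.5],[0,[-49.4,-21.3,-19],-0.5],[0,[-49.4,-21.3,-14],-0.5],[0,[-49.4,-21.3,-14],-0.5],[0,[-49.4,-21.3,-14],-0.5]]' 15
python3 - <<'E'
from h import *
pr(); t=barT(.08); go(t,JD); snap("wrist","w1"); snap("top","t1")
E
```

```text
clock: 3.35
tool_pos: [0.5762, 0.2848, 0.3931]
eef_rot: [0.114, 0.994, -0.0, -0.001]
contact_force: [0.7, -0.0, 0.1]
opening: 1.0
t 3.35 tcp [0.5762 0.2848 0.3931] xax [-0.974  0.226  0.002] yax [ 0.226  0.974 -0.   ] zax [-0.002  0.    -1.   ] F [ 0.7 -0.   0.1] op 88.0 q [-0.45  0.59 -0.15  1.3   0.09  1.26  0.74]
go [-0.14 -0.09 11.44] ('yaw about tool z', np.float64(0.2))
```

View pics/w1.png

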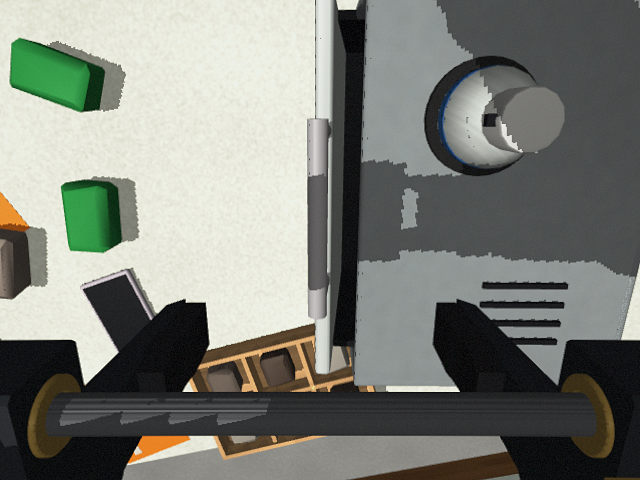

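```bash
python3 - <<'E'
from h import *
pr()
for y in(-60,60): print(proj("wrist",cab2w(c0,door2cab(.08,(-6,y,255)))))
print(proj("wrist",cab2w(c0,(75,60,315))))
E
python3 -m inch '[[0,[-0.14,-0.1,5],0],[0,[-0.14,-0.1,9],0],[0,[-0.14,-0.1,11.4],0],[0,[-0.14,-0.1,11.4],0],[1,[-0.14,-0.1,11.4],0],[1,[-0.14,-0.1,11.4],0],[1,[-0.14,-0.1,11.4],0],[1,[-0.14,-0.1,11.4],0],[1,[-0.14,-0.1,11.4],0],[1,[-0.14,-0.1,11.4],0]]' 15
python3 - <<'E'
from h import *
pr();
for a in (.08,.2,.35,.5,.65,.8,.95): print(a); go(barT(a),JD)
E
```

```text
t 3.45 tcp [0.5781 0.2852 0.3955] xax [-0.974  0.227 -0.003] yax [0.227 0.974 0.004] zax [ 0.004  0.003 -1.   ] F [-0.1 -0.  -0.6] op 87.6 q [-0.45  0.59 -0.15  1.29  0.09  1.26  0.74]
[[317.53051563 313.46691153]]
[[317.66017309 117.81026703]]
[[528.27607186 119.41275372]]
clock: 4.45
tool_pos: [0.5787, 0.2822, 0.279]
eef_rot: [0.115, 0.993, 0.0, 0.0]
contact_force: [0.7, 0.3, -0.1]
opening: 0.475
t 4.45 tcp [0.5787 0.2822 0.279 ] xax [-0.974  0.228 -0.   ] yax [0.228 0.974 0.   ] zax [ 0.  0. -1.] F [ 0.7  0.3 -0.1] op 41.8 q [-0.45  0.69 -0.14  1.47  0.11  0.99  0.72]
0.08
go [0.19 0.1  0.03] ('yaw about tool z', np.float64(0.0))
0.2
go [ 0.19 -2.92  0.53] ('yaw about tool z', np.float64(0.0))
0.35
go [ 0.19 -6.57  1.65] ('yaw about tool z', np.float64(0.0))
0.5
go [  0.19 -10.02   3.31] ('yaw about tool z', np.float64(0.0))
0.65
go [  0.2  -13.18   5.46] ('yaw about tool z', np.float64(0.0))
0.8
go [  0.2  -15.98   8.06] ('yaw about tool z', np.float64(0.0))
0.95
go [  0.2  -18.36  11.05] ('yaw about tool z', np.float64(0.0))
```

```bash
python3 -m inch '[[1,[0,0,0],0],[1,[0,0,0],0],[1,[0,0,0],0],[1,[0,0,0],0],[1,[0,0,0],0],[1,[0,-0.8,0.1],0],[1,[0,-1.6,0.25],0],[1,[0,-2.9,0.5],0]]' 15
python3 - <<'E'
from h import *
pr();
for a in (.35,.5,.65,.8,.95,.97): print(a); go(barT(a),JD)
E
```

```text
clock: 5.25
tool_pos: [0.572, 0.2547, 0.2737]
eef_rot: [0.114, 0.993, 0.001, 0.0]
contact_force: [1.7, 3.6, -3.0]
opening: 0.12
t 5.25 tcp [0.572  0.2547 0.2737] xax [-0.974  0.227 -0.001] yax [0.227 0.974 0.003] zax [ 0.001  0.002 -1.   ] F [ 1.7  3.6 -3. ] op 10.6 q [-0.41  0.66 -0.15  1.54  0.11  0.94  0.75]
0.35
go [ 0.17 -3.74  1.11] ('yaw about tool z', np.float64(0.1))
0.5
go [ 0.18 -7.19  2.76] ('yaw about tool z', np.float64(0.1))
0.65
go [  0.19 -10.35   4.9 ] ('yaw about tool z', np.float64(0.1))
0.8
go [  0.19 -13.16   7.5 ] ('yaw about tool z', np.float64(0.1))
0.95
go [  0.2  -15.55  10.48] ('yaw about tool z', np.float64(0.1))
0.97
go [  0.2  -15.83  10.91] ('yaw about tool z', np.float64(0.1))
```

```bash
python3 -m inch '[[1,[0.1,-1.9,0.5],0],[1,[0.1,-3.7,1.1],0],[1,[0.1,-5.5,1.9],0],[1,[0.1,-7.2,2.8],0],[1,[0.1,-8.8,3.8],0],[1,[0.1,-10.3,4.9],0],[1,[0.1,-11.8,6.2],0],[1,[0.1,-13.1,7.5],0],[1,[0.1,-14.3,9.0],0],[1,[0.1,-15.0,9.7],0],[1,[0.1,-15.8,10.8],0],[1,[0.1,-15.8,10.8],0],[1,[0.1,-15.8,10.8],0]]' 15
python3 - <<'E'
from h import *
pr(); go(barT(.95),JD); snap("side","s2"); snap("top","t2"); pr()
E
```

```text
clock: 6.55
tool_pos: [0.5365, 0.1045, 0.1656]
eef_rot: [0.113, 0.994, 0.004, 0.002]
contact_force: [6.3, 12.2, -9.9]
opening: 0.12
t 6.55 tcp [0.5365 0.1045 0.1656] xax [-0.974  0.225 -0.003] yax [0.225 0.974 0.008] zax [ 0.005  0.007 -1.   ] F [ 6.3 12.2 -9.9] op 10.6 q [-0.19  0.71 -0.15  1.89  0.17  0.54  0.9 ]
go [ 0.14 -0.09 -0.29] ('yaw about tool z', np.float64(0.2))
t 6.65 tcp [0.5365 0.1045 0.1656] xax [-0.974  0.225 -0.003] yax [0.225 0.974 0.008] zax [ 0.005  0.007 -1.   ] F [ 6.3 11.7 -9.5] op 10.3 q [-0.19  0.71 -0.15  1.89  0.17  0.54  0.9 ]
```

View pics/s2.png

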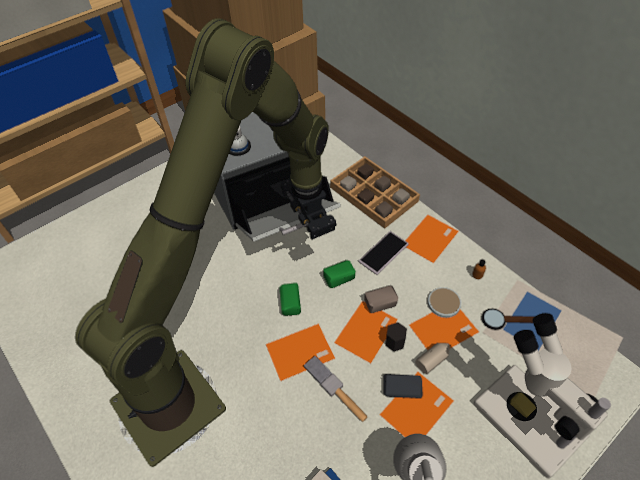

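View pics/t2.png

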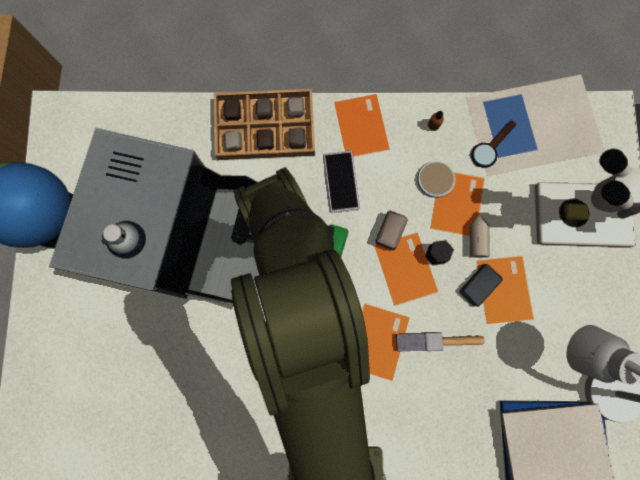

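```bash
python3 -m inch '[[0.4,[0,0,0],0],[0.4,[0,0,0],0],[0.4,[0,0,0],0],[0.4,[0,0,0],0],[0.4,[0,0,-2],0],[0.4,[0,0,-6],0],[0,[0,0,-11],0],[0,[0,0,-16],0],[0,[0,0,-19],0],[0,[0,-5,-19],0],[0,[0,-10,-19],0],[0,[0,-10,-19],0]]' 
python3 - <<'E'
from h import *
pr()
H={"slab":22,"block":46,"crystal":41,"column":60}
for c in ("top","side"):
    snap(c,c+"3")
    for n in H:
        for d in viewer.outline_of(c,n)[:2]:
            m=d["pixels"]; ys,xs=np.nonzero(m); 
            if d["p"]<.5: continue
            print(c,n,round(d["p"],2),xs.mean().round(1),ys.mean().round(1),unproj(c,(xs.mean(),ys.mean()),H[n]/2000.).round(3))
E
```

```text
clock: 7.85
tool_pos: [0.5098, -0.0063, 0.3558]
eef_rot: [0.121, 0.993, -0.003, -0.001]
contact_force: [1.1, 0.5, -0.7]
opening: 1.003
t 7.85 tcp [ 0.5098 -0.0063  0.3558] xax [-0.971  0.241  0.001] yax [ 0.241  0.971 -0.007] zax [-0.002 -0.006 -1.   ] F [ 1.1  0.5 -0.7] op 88.3 q [ 0.04  0.41 -0.18  1.76  0.09  0.98  1.15]
top slab 0.56 480.8 285.1 [[ 0.459 -0.344  0.011]]
top block 0.93 323.1 310.4 [[0.401 0.026 0.023]]
top block 0.57 323.5 253.4 [[0.533 0.024 0.023]]
top crystal 0.85 479.1 238.2 [[ 0.569 -0.344  0.02 ]]
top column 0.67 438.8 252.6 [[ 0.533 -0.245  0.03 ]]
side slab 0.69 402.0 386.1 [[ 0.455 -0.34   0.011]]
side slab 0.57 234.8 131.4 [[0.685 0.709 0.011]]
side block 0.74 380.5 298.5 [[ 0.585 -0.131  0.023]]
side block 0.63 289.6 298.5 [[0.399 0.032 0.023]]
side crystal 0.79 432.3 356.9 [[ 0.565 -0.339  0.02 ]]
side column 0.87 395.5 336.5 [[ 0.531 -0.241  0.03 ]]
```

View pics/top3.png

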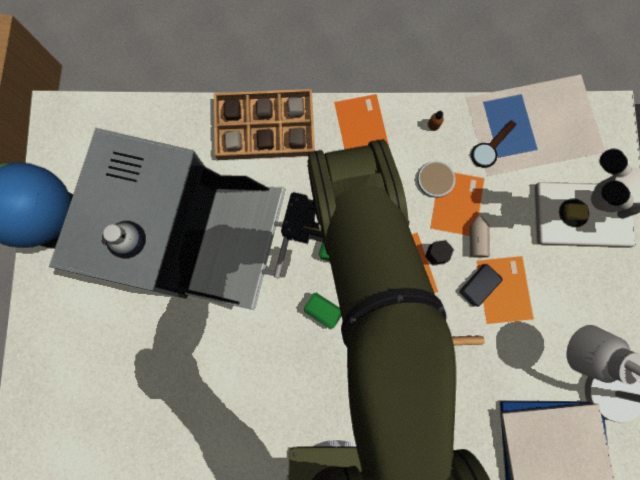

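```bash
cat >> h.py <<'E'
from scipy.optimize import minimize
def model(n):
    if n=="slab": L,W,Z=95,56,22
    if n=="block": L,W,Z=82,52,46
    if n in("slab","block"): return np.array([[sx*L/2,sy*W/2,z] for sx in(-1,1) for sy in(-1,1) for z in(0,Z)])/1000.
    if n=="column":
        R0=24/np.cos(np.pi/6); return np.array([[R0*np.cos(k*np.pi/3+np.pi/6),R0*np.sin(k*np.pi/3+np.pi/6),z] for k in range(6) for z in(0,60)])/1000.
    if n=="crystal":
        R0=20.5/np.cos(np.pi/8); a=np.arange(8)*np.pi/4+np.pi/8; P=[]
        for x,s in((-48,1),(25,1),(48,.4)): P+= [[x,s*R0*np.cos(t),20.5+s*R0*np.sin(t)] for t in a]
        return np.array(P)/1000.
def fit(n,views,x0):
    """views: list of (cam, params, mask); x0=(x,y,yawdeg)"""
    M=model(n)
    def sil(p,c,cp):
        a=np.radians(p[2]); W=np.c_[p[0]+np.cos(a)*M[:,0]-np.sin(a)*M[:,1],p[1]+np.sin(a)*M[:,0]+np.cos(a)*M[:,1],M[:,2]]
        h=cv2.convexHull(proj(c,W,cp).astype(np.float32)); m=np.zeros((480,640),np.uint8)
        cv2.fillConvexPoly(m,np.round(h*16).astype(np.int32),1,shift=4); return m>0
    def cost(p):
        s=0
        for c,cp,m in views:
            k=sil(p,c,cp); s+=1-(k&m).sum()/max(1,(k|m).sum())
        return s/len(views)
    best=None
    for dy in (0,-25,25,50,90,130,-50):
        f=minimize(cost,[x0[0],x0[1],x0[2]+dy],method="Nelder-Mead",options=dict(initial_simplex=np.array([[x0[0],x0[1],x0[2]+dy]])+np.array([[0,0,0],[.012,0,0],[0,.012,0],[0,0,15]]),xatol=1e-4,fatol=1e-4,maxiter=150))
        if best is None or f.fun<best.fun: best=f
    return best.x,best.fun
def see(n,cams,x0,maxd=.06,tag=None):
    vs=[]
    for c in cams:
        cp=viewer.camera_params(c); im=snap(c,f"{tag}_{c}" if tag else None)
        ct=proj(c,[x0[0],x0[1],model(n)[:,2].max()/2],cp)[0]; ok=None
        for d in viewer.outline_of(c,n):
            ys,xs=np.nonzero(d["pixels"])
            if len(xs)<50 or d["p"]<.25: continue
            w=unproj(c,(xs.mean(),ys.mean()),model(n)[:,2].max()/2,cp)[0]
            col=im[d["pixels"]].mean(0); green=col[1]>1.4*max(col[0],col[2])
            if green or np.hypot(*(w[:2]-x0[:2]))>maxd: continue
            ok=d["pixels"]; print(c,n,"p",round(d["p"],2),"at",w.round(3),"area",len(xs)); break
        if ok is None: print(c,n,"not seen"); continue
        vs.append((c,cp,ok))
    res=None
    for v in vs if len(vs)>1 else []:
        x,f=fit(n,[v],x0); print("  ",v[0],x.round(4),round(f,3))
    if vs:
        x,f=fit(n,vs,x0); print(" fit",n,x.round(4),"cost",round(f,3)); return x
E
python3 - <<'E'
from h import *
see("block",["side"],(.587,-.131,-22)); pr(); go((.587,-.131,.28),68)
E
```

```text
side block p 0.75 at [ 0.586 -0.131  0.023] area 649
 fit block [  0.5869  -0.1308 -16.4036] cost 0.236
t 8.45 tcp [0.5122 0.0035 0.3556] xax [-0.974  0.227  0.   ] yax [0.227 0.974 0.   ] zax [-0.  0. -1.] F [-0.3 -1.  -0.6] op 87.9 q [ 0.03  0.42 -0.19  1.75  0.09  0.98  1.15]
go [-10.34 -11.4    7.56] ('yaw about tool z', np.float64(8.9))
```

```bash
python3 -m inch '[[0,[-3,-4,0],3],[0,[-6.5,-8,3],7],[0,[-10.3,-11.4,7],9],[0,[-10.3,-11.4,7.5],9],[0,[-10.3,-11.4,7.5],9],[0,[-10.3,-11.4,7.5],9]]'
python3 - <<'E'
from h import *
x=see("block",["wrist","side","top"],(.587,-.131,-18),tag="b1"); pr(); go((x[0],x[1],.018),x[2]+90)
E
```

```text
clock: 9.05
tool_pos: [0.5862, -0.1307, 0.2805]
eef_rot: [0.192, 0.981, 0.0, -0.001]
contact_force: [0.0, 0.4, 0.7]
opening: 0.998
wrist block p 0.68 at [ 0.586 -0.135  0.023] area 5206
side block p 0.97 at [ 0.586 -0.131  0.023] area 665
top block p 0.92 at [ 0.59  -0.137  0.023] area 779
   wrist [  0.5858  -0.1347 -23.5442] 0.09
   side [  0.5885  -0.1295 -11.2281] 0.217
   top [  0.5899  -0.1355 -26.5324] 0.147
 fit block [  0.586   -0.1342 -24.2361] cost 0.161
t 9.35 tcp [ 0.5867 -0.1304  0.2819] xax [-0.927  0.376 -0.002] yax [0.376 0.927 0.001] zax [ 0.002  0.    -1.   ] F [-1.1 -0.1 -0.3] op 87.9 q [ 0.21  0.62 -0.12  1.61  0.09  0.92  1.25]
go [-0.04 -0.4  26.39] ('yaw about tool z', np.float64(2.1))
```

View pics/b1_wrist.png

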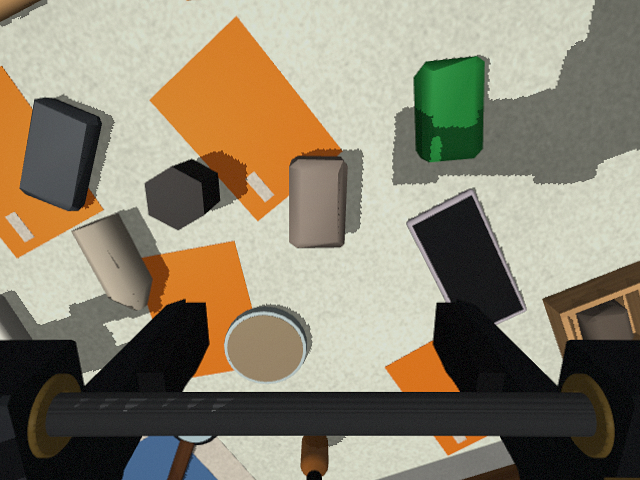

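```bash
python3 -m inch '[[0,[0,-0.4,5],2],[0,[0,-0.4,10],2],[0,[0,-0.4,15],2],[0,[0,-0.4,20],2],[0,[0,-0.4,23],2],[0,[0,-0.4,26.2],2],[0,[0,-0.4,26.2],2],[1,[0,-0.4,26.2],2],[1,[0,-0.4,26.2],2],[1,[0,-0.4,26.2],2],[1,[0,-0.4,26.2],2],[1,[0,-0.4,26.2],2],[1,[0,-0.4,26.2],2],[1,[0,-0.4,26.2],2],[1,[0,-0.4,26.2],2]]' 40
python3 -m inch '[[1,[0,0,-3],0],[1,[0,0,-8],0],[1,[0,0,-13],0],[1,[0,0,-18],0],[1,[0,0,-22],0],[1,[0,0,-22],0]]' 40
python3 - <<'E'
from h import *
pr()
for y in(-75,0,75): 
  t=cab2w(c0,(-85,y,0))[0]; print(y,t); t[2]=.24; go(t,JD+90)
E
```

```text
clock: 10.85
tool_pos: [0.5853, -0.1349, 0.0192]
eef_rot: [0.209, 0.978, 0.0, 0.0]
contact_force: [-0.8, -0.0, 5.4]
opening: 0.588
clock: 11.45
tool_pos: [0.5879, -0.1361, 0.2441]
eef_rot: [0.21, 0.978, 0.0, 0.005]
contact_force: [0.5, -0.4, -3.1]
opening: 0.586
t 11.45 tcp [ 0.5879 -0.1361  0.2441] xax [-0.912  0.41  -0.01 ] yax [0.41  0.912 0.002] zax [ 0.01  -0.002 -1.   ] F [ 0.5 -0.4 -3.1] op 51.6 q [ 0.21  0.66 -0.11  1.66  0.09  0.82  1.21]
-75 [0.62207734 0.21280271 0.        ]
go [11.2  33.22  0.37] ('yaw about tool z', np.float64(79.0))
0 [0.54906429 0.22995187 0.        ]
go [18.56 31.79  0.29] ('yaw about tool z', np.float64(79.0))
75 [0.47605123 0.24710103 0.        ]
go [25.93 30.36  0.21] ('yaw about tool z', np.float64(79.0))
```

```bash
cat >> h.py <<'E'
def slot(y,z=.16,x=-75):
    t=cab2w(c0,(x,y,0))[0]; t[2]=z; go(t,JD+90)
E
python3 - <<'E'
from h import *
slot(-27,.25)
E
python3 -m inch '[[1,[2,5,-1],8],[1,[4,10,-1],16],[1,[6,15,-1],24],[1,[8,20,-1],32],[1,[10,25,-1],40],[1,[12,28,-1],48],[1,[14,31,-1],56],[1,[16,33,-1],64],[1,[16,33,-1],72],[1,[16,33,-1],79],[1,[16,33,-1],79],[1,[16,33,-1],79]]' 40
python3 - <<'E'
from h import *
pr(); slot(-27)
E
```

```text
go [16.09 33.29 -0.68] ('yaw about tool z', np.float64(79.0))
clock: 12.65
tool_pos: [0.5734, 0.2308, 0.2474]
eef_rot: [0.783, 0.622, -0.001, -0.0]
contact_force: [-0.1, 0.3, -3.0]
opening: 0.587
t 12.65 tcp [0.5734 0.2308 0.2474] xax [ 0.226  0.974 -0.002] yax [ 0.974 -0.226 -0.002] zax [-0.002 -0.002 -1.   ] F [-0.1  0.3 -3. ] op 51.6 q [-0.65  0.71  0.35  1.61 -0.29  0.88 -0.42]
go [0.38 0.37 8.74] ('yaw about tool z', np.float64(0.2))
```

```bash
python3 -m inch '[[1,[0.3,0.3,4],0],[1,[0.3,0.3,7],0],[1,[0.3,0.3,8.7],0],[1,[0.3,0.3,8.7],0],[0.2,[0.3,0.3,8.7],0],[0.2,[0.3,0.3,8.7],0],[0.2,[0.3,0.3,8.7],0],[0.2,[0.3,0.3,6],0],[0.2,[0.3,0.3,1],0],[0.2,[0.3,0.3,-4],0],[0.2,[0.3,0.3,-9],0],[0.2,[0.3,0.3,-9],0]]' 40
python3 - <<'E'
from h import *
pr(); snap("wrist","w4"); snap("side","s4")
E
```

```text
clock: 13.85
tool_pos: [0.5819, 0.234, 0.3476]
eef_rot: [0.784, 0.621, 0.008, 0.002]
contact_force: [0.4, 0.1, -0.3]
opening: 0.795
t 13.85 tcp [0.5819 0.234  0.3476] xax [0.228 0.974 0.01 ] yax [ 0.973 -0.228  0.014] zax [ 0.016  0.006 -1.   ] F [ 0.4  0.1 -0.3] op 70.0 q [-0.67  0.62  0.4   1.46 -0.25  1.09 -0.46]
```

View pics/w4.png

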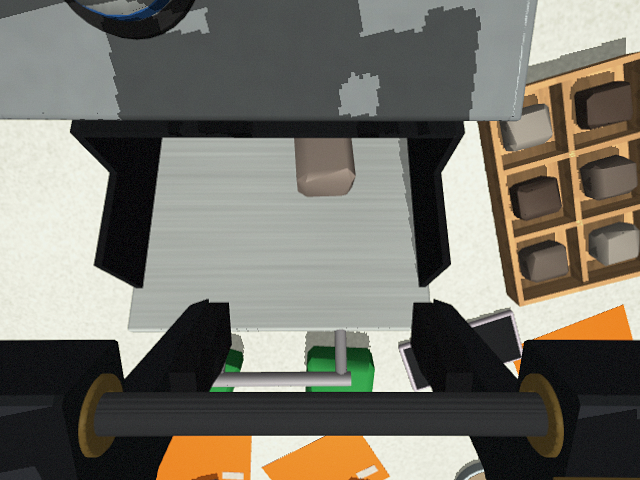

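View pics/s4.png

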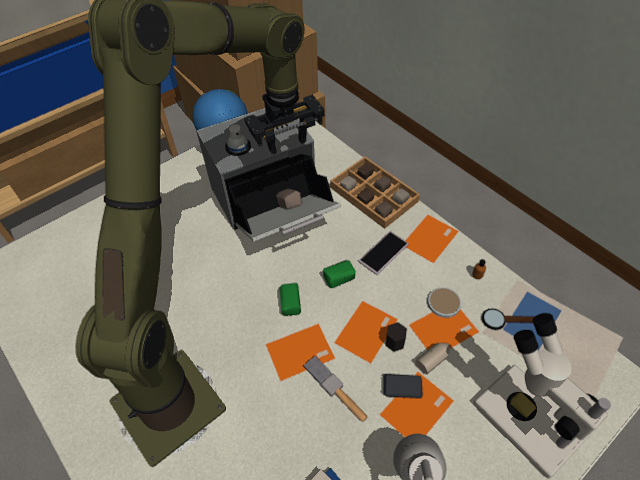

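```bash
python3 - <<'E'
from h import *
go((.531,-.243,.30),68)
E
```

```text
go [-47.52   6.23   3.98] ('yaw about tool z', np.float64(-81.2))
```

```bash
python3 -m inch '[[0,[-5,0.6,0],-8],[0,[-10,1.2,0],-16],[0,[-15,1.9,0],-24],[0,[-20,2.6,0],-32],[0,[-25,3.3,1],-40],[0,[-30,4,2],-48],[0,[-35,4.7,3],-56],[0,[-40,5.3,3],-64],[0,[-45,6,4],-72],[0,[-47.5,6.2,4],-80],[0,[-47.5,6.2,4],-81],[0,[-47.5,6.2,4],-81],[0,[-47.5,6.2,4],-81]]' 40
python3 - <<'E'
from h import *
x=see("column",["wrist","side"],(.531,-.243,0),tag="c1"); pr(); 
for k in(0,60,120): print(k);go((x[0],x[1],.02),x[2]+k)
E
```

```text
clock: 15.25
tool_pos: [0.5299, -0.2409, 0.298]
eef_rot: [0.192, 0.981, 0.001, -0.001]
contact_force: [-0.2, 0.0, 0.2]
opening: 1.0
wrist column p 0.56 at [ 0.533 -0.244  0.03 ] area 2790
side column p 0.64 at [ 0.531 -0.241  0.03 ] area 513
   wrist [ 0.5305 -0.2437 66.5147] 0.051
   side [ 0.5306 -0.2405 69.0951] 0.034
 fit column [ 0.5303 -0.2418  6.5179] cost 0.066
t 15.45 tcp [ 0.5303 -0.2414  0.2987] xax [-0.927  0.375  0.   ] yax [0.375 0.927 0.001] zax [ 0.     0.001 -1.   ] F [-1.3 -0.1 -0.1] op 88.2 q [ 0.37  0.58 -0.03  1.65  0.02  0.92  1.51]
0
go [-0.03 -0.05 27.87] ('yaw about tool z', np.float64(61.4))
60
go [-0.03 -0.05 27.87] ('yaw about tool z', np.float64(1.4))
120
go [-0.03 -0.05 27.87] ('yaw about tool z', np.float64(-58.6))
```

View pics/c1_wrist.png

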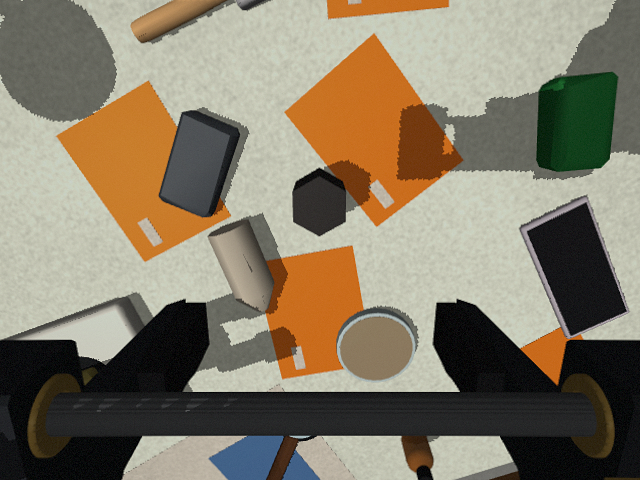

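```bash
python3 -m inch '[[0.25,[0,-0.1,5],1],[0.25,[0,-0.1,10],1],[0.25,[0,-0.1,15],1],[0.25,[0,-0.1,20],1],[0.25,[0,-0.1,24],1],[0.25,[0,-0.1,27.4],1],[0.25,[0,-0.1,27.4],1],[1,[0,-0.1,27.4],1],[1,[0,-0.1,27.4],1],[1,[0,-0.1,27.4],1],[1,[0,-0.1,27.4],1],[1,[0,-0.1,27.4],1],[1,[0,-0.1,27.4],1]]' 40
python3 -m inch '[[1,[0,0,-3],0],[1,[0,0,-8],0],[1,[0,0,-13],0],[1,[0,0,-18],0],[1,[0,0,-23],0],[1,[0,0,-23],0]]' 40
python3 - <<'E'
from h import *
pr(); slot(27,.26)
E
```

```text
clock: 16.75
tool_pos: [0.5311, -0.2442, 0.0269]
eef_rot: [0.201, 0.98, -0.0, 0.002]
contact_force: [0.4, 0.9, 7.5]
opening: 0.542
clock: 17.35
tool_pos: [0.5329, -0.2458, 0.2623]
eef_rot: [0.201, 0.98, -0.001, 0.007]
contact_force: [1.1, -0.4, -2.5]
opening: 0.541
t 17.35 tcp [ 0.5329 -0.2458  0.2623] xax [-0.919  0.394 -0.015] yax [0.394 0.919 0.   ] zax [ 0.014 -0.006 -1.   ] F [ 1.1 -0.4 -2.5] op 47.7 q [ 0.37  0.62 -0.03  1.69  0.03  0.82  1.49]
go [20.11 44.87 -0.05] ('yaw about tool z', np.float64(80.0))
```

```bash
python3 -m inch '[[1,[2,5,-1],8],[1,[4,10,-1],16],[1,[6,15,-1],24],[1,[8,20,-1],32],[1,[10,25,-1],40],[1,[12,30,-1],48],[1,[14,35,-1],56],[1,[16,38,-1],64],[1,[18,42,-1],72],[1,[20,44.9,-1],80],[1,[20.1,44.9,-1],80],[1,[20.1,44.9,-1],80],[1,[20.1,44.9,-1],80]]' 40
python3 - <<'E'
from h import *
pr(); slot(27,.16,-72)
E
```

```text
clock: 18.65
tool_pos: [0.5212, 0.2461, 0.2644]
eef_rot: [0.784, 0.621, -0.001, 0.0]
contact_force: [-0.1, 0.3, -3.5]
opening: 0.544
t 18.65 tcp [0.5212 0.2461 0.2644] xax [ 0.229  0.973 -0.002] yax [ 0.973 -0.229 -0.   ] zax [-0.001 -0.002 -1.   ] F [-0.1  0.3 -3.5] op 47.8 q [-0.78  0.65  0.45  1.72 -0.36  0.86 -0.4 ]
go [ 0.39  0.39 10.44] ('yaw about tool z', np.float64(-0.0))
```

```bash
python3 -m inch '[[1,[0.2,-0.1,4],0],[1,[0.2,-0.1,8],0],[1,[0.2,-0.1,10.4],0],[1,[0.2,-0.1,10.4],0],[0.6,[0.2,-0.1,10.4],0],[0.3,[0.2,-0.1,10.4],0],[0.3,[0.2,-0.1,10.4],0],[0.3,[0.2,-0.1,8],0],[0.3,[0.2,-0.1,3],0],[0.2,[0.2,-0.1,-2],0],[0.2,[0.2,-0.1,-7],0],[0.2,[0.2,-0.1,-7],0]]' 40
python3 - <<'E'
from h import *
pr(); snap("wrist","w5"); snap("side","s5"); go((.567,-.342,.30),68)
E
```

```text
clock: 19.85
tool_pos: [0.5252, 0.2506, 0.3433]
eef_rot: [0.784, 0.621, 0.008, 0.002]
contact_force: [0.5, -1.0, 0.5]
opening: 0.795
t 19.85 tcp [0.5252 0.2506 0.3433] xax [0.229 0.973 0.011] yax [ 0.973 -0.229  0.013] zax [ 0.015  0.007 -1.   ] F [ 0.5 -1.   0.5] op 70.0 q [-0.82  0.57  0.51  1.61 -0.31  1.03 -0.45]
go [-56.65  17.91   3.55] ('yaw about tool z', np.float64(-81.2))
```

View pics/w5.png

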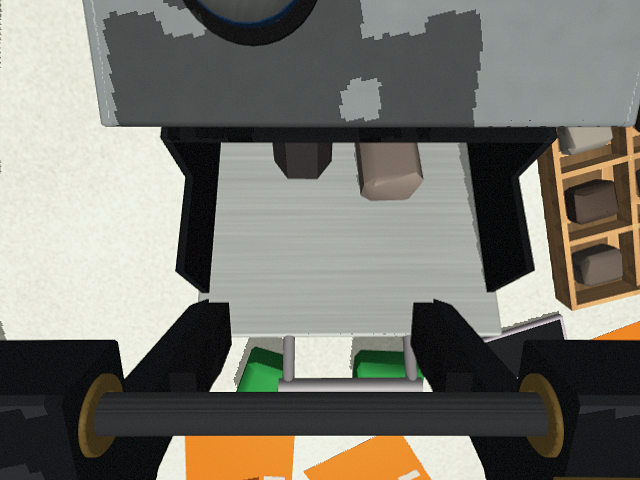

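View pics/s5.png

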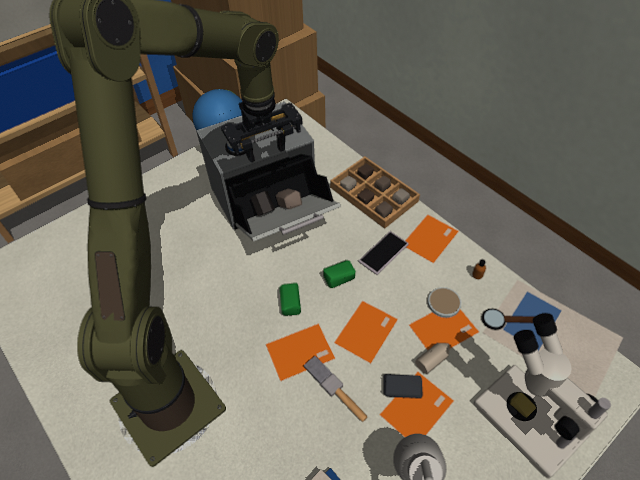

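```bash
python3 -m inch '[[0,[-5,1.6,0],-8],[0,[-10,3.2,0],-16],[0,[-15,4.8,0],-24],[0,[-20,6.4,0],-32],[0,[-25,8,1],-40],[0,[-30,9.5,2],-48],[0,[-35,11,3],-56],[0,[-40,12.6,3],-64],[0,[-45,14.2,3],-72],[0,[-49,15.5,3],-80],[0,[-53,16.8,3.5],-88],[0,[-56.6,17.9,3.5],-96],[0,[-56.6,17.9,3.5],-103],[0,[-56.6,17.9,3.5],-103],[0,[-56.6,17.9,3.5],-103]]' 40
python3 - <<'E'
from h import *
x=see("crystal",["wrist","side"],(.567,-.342,0),tag="d1"); pr(); go((x[0],x[1],.018),x[2]+90)
E
```

```text
clock: 21.45
tool_pos: [0.5659, -0.3401, 0.2985]
eef_rot: [0.002, 1.0, 0.001, -0.001]
contact_force: [-0.3, -0.4, 0.1]
opening: 1.003
wrist crystal p 0.96 at [ 0.566 -0.343  0.021] area 3880
side crystal p 0.96 at [ 0.565 -0.339  0.02 ] area 620
   wrist [ 0.5718 -0.3429 -3.2175] 0.038
   side [ 0.5719 -0.3386 -0.0622] 0.081
 fit crystal [ 0.5726 -0.3409 -1.0135] cost 0.099
t 21.65 tcp [ 0.5665 -0.3402  0.2997] xax [-1.     0.002  0.   ] yax [0.002 1.    0.001] zax [-0.     0.001 -1.   ] F [ 0.7 -0.1  0.2] op 88.1 q [ 0.5   0.69 -0.05  1.39  0.04  1.06  2.01]
go [-0.61 -0.09 28.17] ('yaw about tool z', np.float64(0.9))
```

View pics/d1_wrist.png

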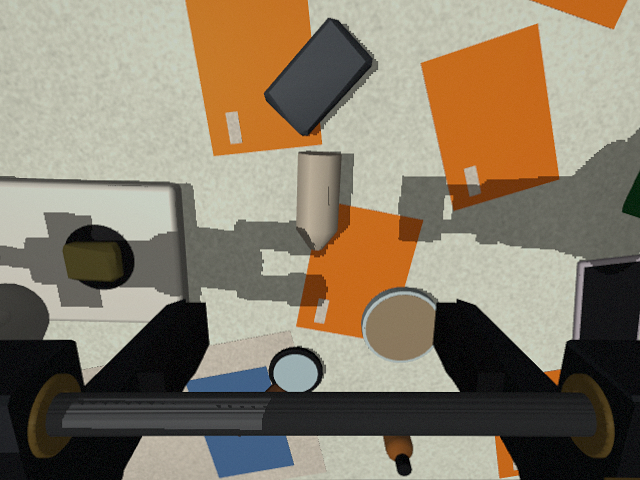

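```bash
python3 -m inch '[[0.3,[0.4,-0.2,5],1.5],[0.3,[0.4,-0.2,10],1.5],[0.3,[0.4,-0.2,15],1.5],[0.3,[0.4,-0.2,20],1.5],[0.3,[0.4,-0.2,24],1.5],[0.3,[0.4,-0.2,28.1],1.5],[0.3,[0.4,-0.2,28.1],1.5],[1,[0.4,-0.2,28.1],1.5],[1,[0.4,-0.2,28.1],1.5],[1,[0.4,-0.2,28.1],1.5],[1,[0.4,-0.2,28.1],1.5],[1,[0.4,-0.2,28.1],1.5],[1,[0.4,-0.2,28.1],1.5]]' 40
python3 -m inch '[[1,[0,0,-3],0],[1,[0,0,-8],0],[1,[0,0,-13],0],[1,[0,0,-18],0],[1,[0,0,-23],0],[1,[0,0,-23],0]]' 40
python3 - <<'E'
from h import *
pr(); slot(85,.25)
E
```

```text
clock: 22.95
tool_pos: [0.5622, -0.3433, 0.0192]
eef_rot: [0.015, 1.0, 0.0, 0.0]
contact_force: [-0.9, 2.4, 4.1]
opening: 0.462
clock: 23.55
tool_pos: [0.5656, -0.3466, 0.2564]
eef_rot: [0.015, 1.0, -0.004, 0.007]
contact_force: [0.8, -0.7, -1.7]
opening: 0.461
t 23.55 tcp [ 0.5656 -0.3466  0.2564] xax [-0.999  0.03  -0.013] yax [ 0.03   1.    -0.007] zax [ 0.013 -0.008 -1.   ] F [ 0.8 -0.7 -1.7] op 40.6 q [ 0.5   0.73 -0.05  1.45  0.04  0.94  1.99]
go [1.155e+01 6.025e+01 5.000e-02] ('yaw about tool z', np.float64(-78.5))
```

```bash
python3 -m inch '[[1,[1,5,-1],8],[1,[2,10,-1],16],[1,[3,15,-1],24],[1,[4,20,-1],32],[1,[5,25,-1],40],[1,[6,30,-1],48],[1,[7,35,-1],56],[1,[8,40,-1],64],[1,[9,45,-1],72],[1,[10,50,-1],80],[1,[11,55,-1],88],[1,[11.5,60,-1],96],[1,[11.5,60.2,-1],101.5],[1,[11.5,60.2,-1],101.5],[1,[11.5,60.2,-1],101.5]]' 40
python3 - <<'E'
from h import *
pr(); slot(85,.16)
E
```

```text
clock: 25.05
tool_pos: [0.4646, 0.2599, 0.2581]
eef_rot: [0.783, 0.622, -0.001, 0.001]
contact_force: [0.6, -0.8, -1.4]
opening: 0.464
t 25.05 tcp [0.4646 0.2599 0.2581] xax [ 0.227  0.974 -0.002] yax [ 0.974 -0.227  0.   ] zax [-0.001 -0.002 -1.   ] F [ 0.6 -0.8 -1.4] op 40.9 q [-0.94  0.62  0.57  1.86 -0.45  0.79 -0.36]
go [0.04 0.41 9.81] ('yaw about tool z', np.float64(0.1))
```

```bash
python3 -m inch '[[1,[0,1.1,4],0],[1,[0,1.1,7.5],0],[1,[0,1.1,9.8],0],[1,[0,1.1,9.8],0],[0.4,[0,1.1,9.8],0],[0.4,[0,1.1,9.8],0],[0.4,[0,1.1,9.8],0],[0.4,[0,1.1,7],0],[0.4,[0,1.1,3],0],[0.2,[0,1.1,-2],0],[0.2,[0,1.1,-7],0],[0.2,[0,1.1,-9],0],[0.2,[0,1.1,-9],0]]' 40
python3 - <<'E'
from h import *
pr(); snap("wrist","w6"); snap("side","s6"); go((.457,-.342,.30),90)
E
```

```text
clock: 26.35
tool_pos: [0.4775, 0.2592, 0.3532]
eef_rot: [0.784, 0.621, 0.005, 0.001]
contact_force: [-0.9, 0.1, -0.1]
opening: 0.799
t 26.35 tcp [0.4775 0.2592 0.3532] xax [0.228 0.974 0.007] yax [ 0.974 -0.228  0.007] zax [ 0.008  0.005 -1.   ] F [-0.9  0.1 -0.1] op 70.3 q [-0.97  0.53  0.65  1.71 -0.37  1.02 -0.42]
go [-58.94  11.9    4.85] ('yaw about tool z', np.float64(76.8))
```

View pics/w6.png

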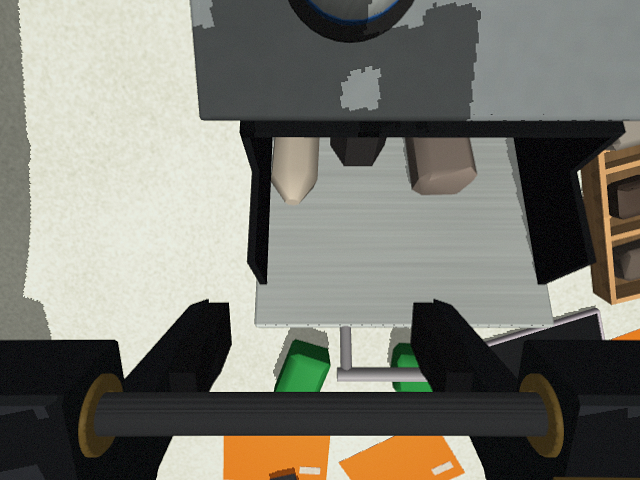

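View pics/s6.png

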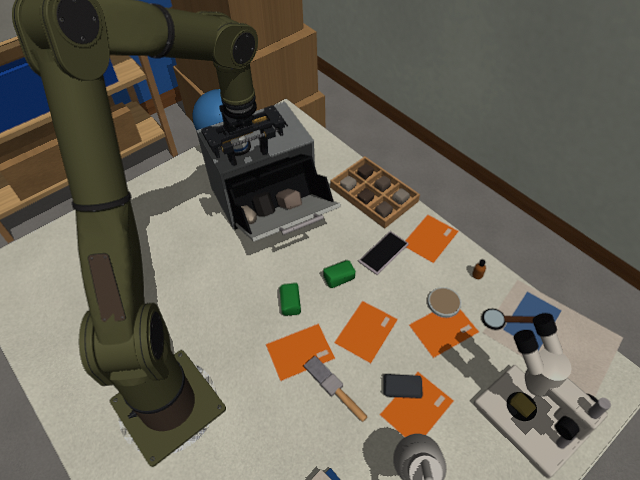

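```bash
python3 -m inch '[[0,[-5,1,0],-8],[0,[-10,2,0],-16],[0,[-15,3,0],-24],[0,[-20,4,0],-32],[0,[-25,5,0],-40],[0,[-30,6,2],-48],[0,[-35,7,3],-54],[0,[-40,8,3],-60],[0,[-45,9,4],-62],[0,[-50,10,4.5],-62],[0,[-55,11,4.8],-62],[0,[-59,11.9,4.8],-62],[0,[-59,11.9,4.8],-62],[0,[-59,11.9,4.8],-62],[0,[-59,11.9,4.8],-62]]' 40
python3 - <<'E'
from h import *
x=see("slab",["wrist","side"],(.457,-.342,-41),tag="e1"); pr(); go((x[0],x[1],.016),x[2]+90)
E
```

```text
clock: 27.95
tool_pos: [0.4568, -0.3405, 0.2995]
eef_rot: [0.351, 0.936, 0.001, -0.001]
contact_force: [0.0, 0.2, -0.1]
opening: 0.999
wrist slab not seen
side slab p 0.66 at [ 0.456 -0.34   0.011] area 843
 fit slab [  0.4565  -0.3386 139.0521] cost 0.202
t 28.15 tcp [ 0.4575 -0.3407  0.3006] xax [-0.755  0.656  0.001] yax [0.656 0.755 0.001] zax [-0.     0.001 -1.   ] F [0.7 0.7 0.4] op 87.9 q [ 0.38  0.57  0.3   1.69 -0.21  0.91  1.62]
go [ 0.19  0.06 28.46] ('yaw about tool z', np.float64(-0.1))
```

View pics/e1_wrist.png

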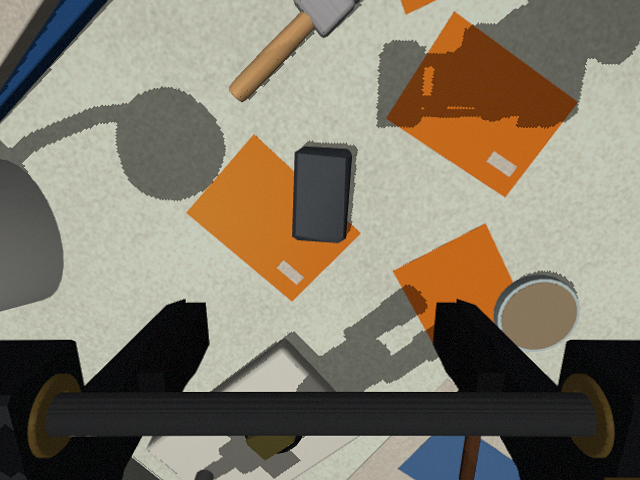

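```bash
python3 - <<'E'
from h import *
im=cv2.imread("pics/e1_wrist.png"); roi=np.zeros((480,640),bool); roi[135:255,280:365]=True
b,g,r_=[im[:,:,i].astype(int) for i in range(3)]
m=roi&(g<95)&(abs(r_-g)<15)&(b>=r_) 
n,l,s,c=cv2.connectedComponentsWithStats(m.astype(np.uint8)); k=1+s[1:,4].argmax(); m=l==k; print(s[k])
cp=viewer.camera_params("wrist"); print(fit("slab",[("wrist",cp,m)],(.457,-.341,139)))
E
```

```text
[ 293  147   59   95 5036]
(array([  0.45889802,  -0.34267696, 137.8622666 ]), np.float64(0.09958877167888436))
```

```bash
python3 -m inch '[[0,[-0.1,-0.1,5],2],[0,[-0.1,-0.1,10],2],[0,[-0.1,-0.1,15],2],[0,[-0.1,-0.1,20],2],[0,[-0.1,-0.1,24],2],[0,[-0.1,-0.1,28.2],2],[0,[-0.1,-0.1,28.2],2],[1,[-0.1,-0.1,28.2],2],[1,[-0.1,-0.1,28.2],2],[1,[-0.1,-0.1,28.2],2],[1,[-0.1,-0.1,28.2],2],[1,[-0.1,-0.1,28.2],2],[1,[-0.1,-0.1,28.2],2],[1,[-0.1,-0.1,28.2],2]]' 40
python3 -m inch '[[1,[0,0,-3],0],[1,[0,0,-8],0],[1,[0,0,-13],0],[1,[0,0,-18],0],[1,[0,0,-23],0],[1,[0,0,-23],0]]' 40
python3 - <<'E'
from h import *
pr(); slot(-83,.25)
E
```

```text
clock: 29.55
tool_pos: [0.4575, -0.3437, 0.0192]
eef_rot: [0.368, 0.93, 0.0, 0.0]
contact_force: [-0.1, 2.5, 5.4]
opening: 0.632
clock: 30.15
tool_pos: [0.4591, -0.3474, 0.2549]
eef_rot: [0.369, 0.93, -0.002, 0.006]
contact_force: [0.3, -1.3, -2.1]
opening: 0.63
t 30.15 tcp [ 0.4591 -0.3474  0.2549] xax [-0.728  0.685 -0.013] yax [0.685 0.728 0.001] zax [ 0.01  -0.008 -1.   ] F [ 0.3 -1.3 -2.1] op 55.4 q [ 0.39  0.63  0.31  1.74 -0.25  0.79  1.63]
go [26.33 53.24  0.2 ] ('yaw about tool z', np.float64(60.0))
```

```bash
python3 -m inch '[[1,[2.6,5,-1],8],[1,[5,10,-1],16],[1,[7.5,15,-1],24],[1,[10,20,-1],32],[1,[12.5,25,-1],40],[1,[15,30,-1],48],[1,[17.5,35,-1],56],[1,[20,40,-1],60],[1,[22.5,45,-1],60],[1,[25,50,-1],60],[1,[26.7,52.8,-1],60],[1,[26.7,52.8,-1],60],[1,[26.7,52.8,-1],60],[1,[26.7,52.8,-1],60]]' 40
python3 - <<'E'
from h import *
pr(); slot(-77,.16)
E
```

```text
clock: 31.55
tool_pos: [0.6225, 0.2244, 0.2564]
eef_rot: [0.783, 0.622, -0.002, -0.0]
contact_force: [-0.2, 0.1, -2.0]
opening: 0.631
t 31.55 tcp [0.6225 0.2244 0.2564] xax [ 0.226  0.974 -0.002] yax [ 0.974 -0.226 -0.002] zax [-0.003 -0.002 -1.   ] F [-0.2  0.1 -2. ] op 55.5 q [-0.76  0.84  0.72  1.46 -0.6   1.07 -0.14]
go [-0.11  0.44  9.64] ('yaw about tool z', np.float64(0.2))
```

```bash
python3 -m inch '[[1,[-0.1,0.2,4],0],[1,[-0.1,0.3,7.5],0],[1,[-0.1,0.3,9.6],0],[1,[-0.1,0.3,9.6],0]]' 40
python3 -m inch '[[0.3,[0,0,0],0],[0.3,[0,0,0],0],[0.3,[0,0,0],0],[0.3,[0,0,-3],0],[0.3,[0,0,-7],0],[0.2,[0,0,-12],0],[0.2,[0,0,-17],0],[0.2,[0,0,-19],0],[0.2,[0,0,-19],0]]' 40
python3 - <<'E'
from h import *
pr(); snap("wrist","w7"); snap("side","s7")
E
```

```text
clock: 31.95
tool_pos: [0.6233, 0.2193, 0.1588]
eef_rot: [0.785, 0.62, -0.004, -0.001]
contact_force: [1.0, 0.6, -3.2]
opening: 0.634
clock: 32.85
tool_pos: [0.6289, 0.2201, 0.3595]
eef_rot: [0.784, 0.621, 0.005, 0.003]
contact_force: [-0.3, -0.4, -0.1]
opening: 0.8
t 32.85 tcp [0.6289 0.2201 0.3595] xax [0.23  0.973 0.005] yax [ 0.973 -0.23   0.011] zax [ 0.012  0.002 -1.   ] F [-0.3 -0.4 -0.1] op 70.4 q [-0.76  0.75  0.78  1.32 -0.53  1.27 -0.2 ]
```

View pics/w7.png

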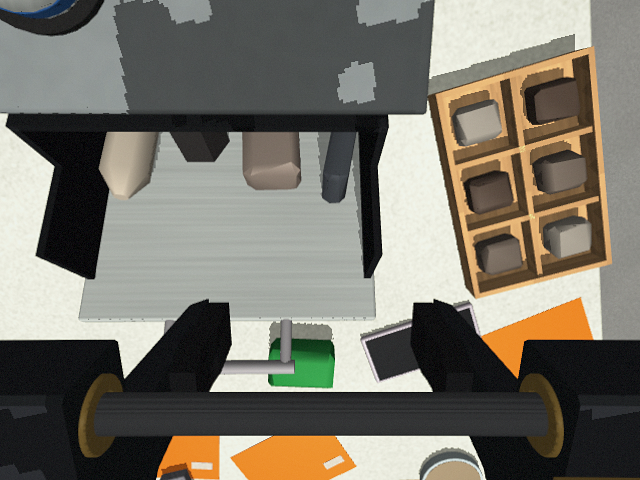

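View pics/s7.png

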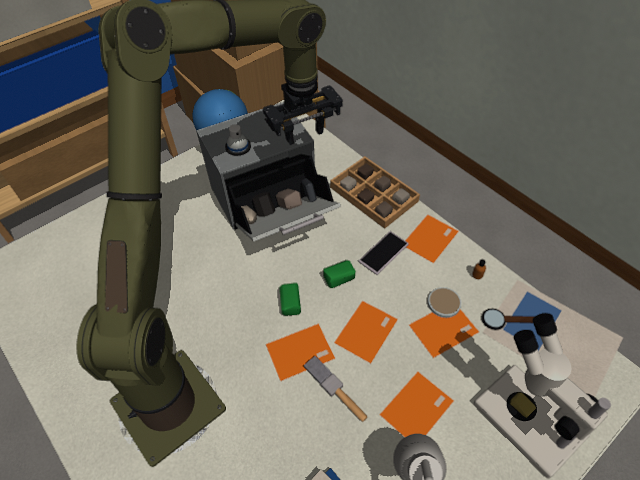

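```bash
python3 - <<'E'
from h import *
t=barT(.95)+[0,0,.12]; go(t,JD)
E
```

```text
go [-13.51  -6.25   6.53] ('yaw about tool z', np.float64(90.0))
```

```bash
python3 -m inch '[[0.2,[-3,-1,0],-8],[0.2,[-6,-3,0],-16],[0.2,[-9,-4,0],-24],[0.2,[-11,-5,0],-32],[0.2,[-13.5,-6.2,0],-40],[0.2,[-13.5,-6.2,0],-48],[0.2,[-13.5,-6.2,0],-56],[0.2,[-13.5,-6.2,0],-64],[0.2,[-13.5,-6.2,3],-72],[0.2,[-13.5,-6.2,6.5],-80],[0.2,[-13.5,-6.2,6.5],-88],[0.2,[-13.5,-6.2,6.5],-90],[0.2,[-13.5,-6.2,6.5],-90],[0.2,[-13.5,-6.2,6.5],-90]]' 15
python3 - <<'E'
from h import *
pr(); go(barT(.95),JD); snap("wrist","w8")
for y in(-60,60): print(proj("wrist",cab2w(c0,door2cab(.95,(-6,y,255)))))
E
```

```text
clock: 34.35
tool_pos: [0.5353, 0.1045, 0.288]
eef_rot: [0.116, 0.993, 0.0, 0.0]
contact_force: [0.6, 0.2, 0.0]
opening: 0.798
t 34.35 tcp [0.5353 0.1045 0.288 ] xax [-0.973  0.23  -0.001] yax [0.23  0.973 0.   ] zax [ 0.001  0.    -1.   ] F [0.6 0.2 0. ] op 70.2 q [-0.47  0.55  0.31  1.78 -0.22  0.84  1.28]
go [ 0.03 -0.06 11.95] ('yaw about tool z', np.float64(-0.1))
[[320.07730218 312.31722782]]
[[319.89860818 118.80467324]]
```

View pics/w8.png

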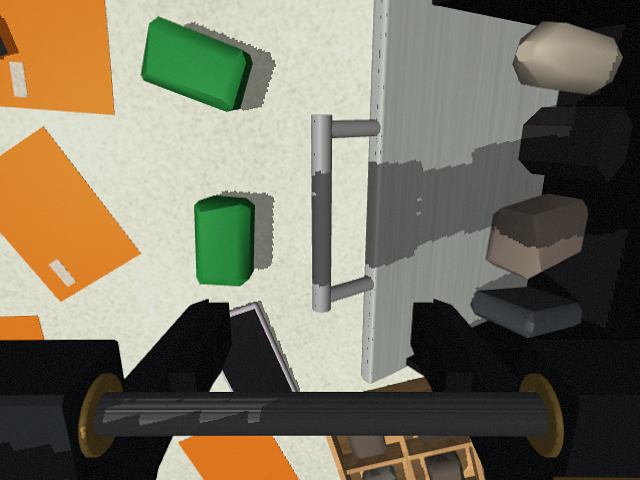

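```bash
python3 -m inch '[[0.4,[0,0,4],0],[0.4,[0,-0.1,8],0],[0.4,[0,-0.1,11],0],[0.4,[0,-0.1,11.9],0],[0.5,[0,-0.1,11.9],0],[1,[0,-0.1,11.9],0],[1,[0,-0.1,11.9],0],[1,[0,-0.1,11.9],0],[1,[0,-0.1,11.9],0],[1,[0,-0.1,11.9],0],[1,[0,-0.1,11.9],0],[1,[0,-0.1,11.9],0],[1,[0,-0.1,11.9],0],[1,[0,-0.1,11.9],0]]' 15
python3 - <<'E'
from h import *
pr(); 
for a in(.95,.85,.75,.65,.55,.45,.35,.25,.15,.05,0,-.01): print(a,end=" ");go(barT(a),JD)
E
```

```text
clock: 35.8
tool_pos: [0.5355, 0.1048, 0.1693]
eef_rot: [0.114, 0.993, 0.001, 0.001]
contact_force: [0.1, 3.6, 6.0]
opening: 0.123
t 35.8 tcp [0.5355 0.1048 0.1693] xax [-0.974  0.227 -0.001] yax [0.227 0.974 0.002] zax [ 0.002  0.002 -1.   ] F [0.1 3.6 6. ] op 10.8 q [-0.41  0.72  0.23  1.9  -0.29  0.55  1.35]
0.95 go [ 0.04 -0.1   0.09] ('yaw about tool z', np.float64(0.1))
0.85 go [ 0.04  1.45 -1.94] ('yaw about tool z', np.float64(0.1))
0.75 go [ 0.03  3.18 -3.81] ('yaw about tool z', np.float64(0.1))
0.65 go [ 0.03  5.1  -5.5 ] ('yaw about tool z', np.float64(0.1))
0.55 go [ 0.02  7.17 -6.98] ('yaw about tool z', np.float64(0.1))
0.45 go [ 0.02  9.38 -8.25] ('yaw about tool z', np.float64(0.1))
0.35 go [ 1.000e-02  1.171e+01 -9.290e+00] ('yaw about tool z', np.float64(0.1))
0.25 go [ 1.000e-02  1.412e+01 -1.010e+01] ('yaw about tool z', np.float64(0.1))
0.15 go [  0.    16.61 -10.66] ('yaw about tool z', np.float64(0.1))
0.05 go [ -0.    19.14 -10.97] ('yaw about tool z', np.float64(0.1))
0 go [ -0.    20.42 -11.03] ('yaw about tool z', np.float64(0.1))
-0.01 go [ -0.    20.67 -11.03] ('yaw about tool z', np.float64(0.1))
```

```bash
python3 -m inch '[[1,[0,0.7,-1],0],[1,[0,1.45,-1.95],0],[1,[0,2.3,-2.9],0],[1,[0,3.2,-3.8],0],[1,[0,4.1,-4.7],0],[1,[0,5.1,-5.5],0],[1,[0,6.1,-6.3],0],[1,[0,7.2,-7],0],[1,[0,8.3,-7.6],0],[1,[0,9.4,-8.25],0],[1,[0,10.5,-8.8],0],[1,[0,11.7,-9.3],0],[1,[0,12.9,-9.7],0],[1,[0,14.1,-10.1],0],[1,[0,14.1,-10.1],0]]' 15
python3 - <<'E'
from h import *
pr(); snap("side","s9")
for a in(.25,.2,.15,.1,.05,0,-.01,-.02): print(a,end=" ");go(barT(a),JD)
E
```

```text
clock: 37.3
tool_pos: [0.5679, 0.2445, 0.2711]
eef_rot: [0.113, 0.994, 0.002, 0.001]
contact_force: [0.8, 1.0, 5.9]
opening: 0.122
t 37.3 tcp [0.5679 0.2445 0.2711] xax [-0.974  0.225 -0.002] yax [0.225 0.974 0.004] zax [ 0.003  0.004 -1.   ] F [0.8 1.  5.9] op 10.7 q [-0.66  0.68  0.32  1.59 -0.26  0.92  1.1 ]
0.25 go [ 0.01 -0.2   0.04] ('yaw about tool z', np.float64(0.2))
0.2 go [ 0.    1.04 -0.27] ('yaw about tool z', np.float64(0.2))
0.15 go [-0.    2.29 -0.52] ('yaw about tool z', np.float64(0.2))
0.1 go [-0.01  3.55 -0.7 ] ('yaw about tool z', np.float64(0.2))
0.05 go [-0.01  4.82 -0.82] ('yaw about tool z', np.float64(0.2))
0 go [-0.02  6.1  -0.87] ('yaw about tool z', np.float64(0.2))
-0.01 go [-0.02  6.35 -0.88] ('yaw about tool z', np.float64(0.2))
-0.02 go [-0.02  6.61 -0.88] ('yaw about tool z', np.float64(0.2))
```

View pics/s9.png

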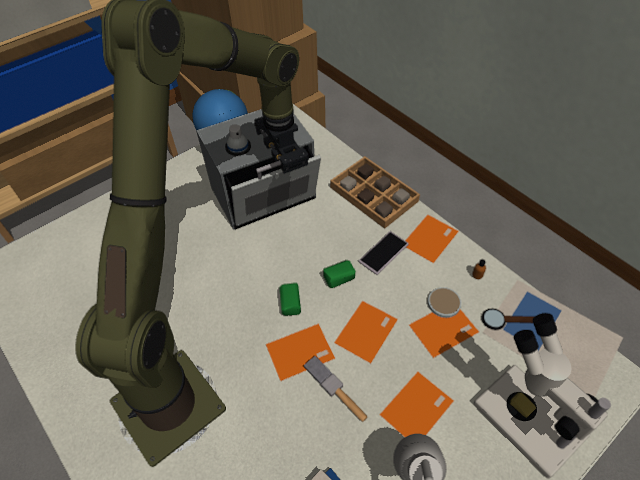

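```bash
python3 -m inch '[[1,[0,1,-0.3],0],[1,[0,2.2,-0.5],0],[1,[0,3.5,-0.7],0],[1,[0,4.8,-0.8],0],[1,[0,5.5,-0.85],0],[1,[0,6.1,-0.85],0],[1,[0,6.5,-0.85],0],[1,[0,6.5,-0.85],0]]' 15
python3 - <<'E'
from h import *
pr(); go(barT(0),JD)
E
python3 -m inch '[[1,[0,0.3,0],0],[1,[0,0.5,0],0],[1,[0,0.5,0],0]]' 15
python3 - <<'E'
from h import *
pr(); go(barT(0),JD)
E
```

```text
clock: 38.15
tool_pos: [0.5821, 0.3045, 0.2787]
eef_rot: [0.115, 0.993, -0.0, 0.0]
contact_force: [0.2, -1.6, 5.3]
opening: 0.121
t 38.15 tcp [0.5821 0.3045 0.2787] xax [-0.974  0.228 -0.001] yax [0.228 0.974 0.   ] zax [ 0.001 -0.    -1.   ] F [ 0.2 -1.6  5.3] op 10.6 q [-0.72  0.73  0.34  1.45 -0.26  1.01  1.01]
go [ 0.01 -0.11 -0.13] ('yaw about tool z', np.float64(0.0))
clock: 38.45
tool_pos: [0.5821, 0.3045, 0.2786]
eef_rot: [0.116, 0.993, -0.004, -0.001]
contact_force: [-3.4, -8.9, 10.6]
opening: 0.119
t 38.45 tcp [0.5821 0.3045 0.2786] xax [-0.973  0.231  0.002] yax [ 0.231  0.973 -0.007] zax [-0.004 -0.007 -1.   ] F [-3.4 -8.9 10.6] op 10.4 q [-0.73  0.73  0.34  1.44 -0.26  1.02  1.01]
go [ 0.01 -0.11 -0.14] ('yaw about tool z', np.float64(-0.2))
```

```bash
python3 -m inch '[[1,[0,-0.4,0],0],[0.6,[0,-0.4,0],0],[0.6,[0,-0.4,0],0],[0.6,[0,-0.4,0],0],[0.6,[0,-0.4,0],0],[0.6,[0,-0.4,-2],0],[0.6,[0,-0.4,-6],0],[0.6,[0,-0.4,-11],0],[0.6,[0,-0.4,-14],0],[1,[0,-0.4,-14],0],[1,[0,-0.4,-14],0],[1,[0,-0.4,-14],0],[1,[0,-0.4,-14],0],[1,[0,-0.4,-14],0]]' 15
python3 - <<'E'
from h import *
pr(); snap("wrist","w10"); go(cab2w(c0,(75,60,360))[0],JD); snap("side","s10")
for y in(-60,60): print(proj("wrist",cab2w(c0,door2cab(0,(-6,y,255)))))
print(proj("wrist",cab2w(c0,(75,60,315))),viewer.outline_of("wrist","cap")[:1] and viewer.outline_of("wrist","cap")[0]["bbox"])
E
```

```text
clock: 39.85
tool_pos: [0.5816, 0.3051, 0.4169]
eef_rot: [0.115, 0.993, -0.001, -0.001]
contact_force: [1.0, -0.3, -0.2]
opening: 0.003
t 39.85 tcp [0.5816 0.3051 0.4169] xax [-0.974  0.228  0.002] yax [ 0.228  0.974 -0.002] zax [-0.002 -0.001 -1.   ] F [ 1.  -0.3 -0.2] op 0.3 q [-0.73  0.63  0.37  1.21 -0.22  1.34  0.97]
go [7.45 7.95 5.72] ('yaw about tool z', np.float64(0.0))
[[318.8234224  301.48188015]]
[[318.8582774  119.56472723]]
[[470.85291003 120.77527491]] [428.4, 85.1, 72.4, 59.7]
```

View pics/w10.png

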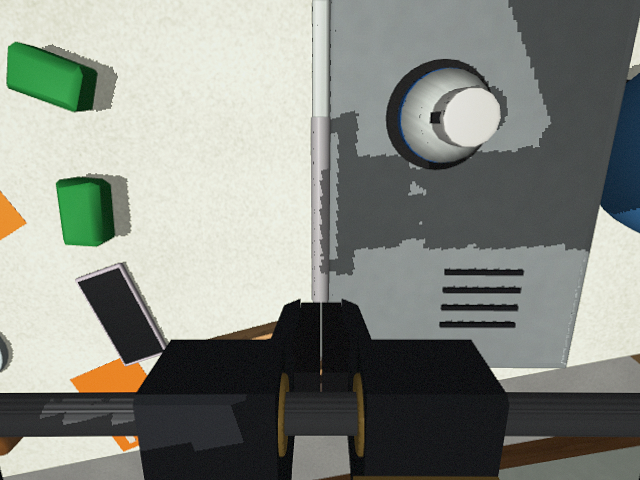

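View pics/s10.png

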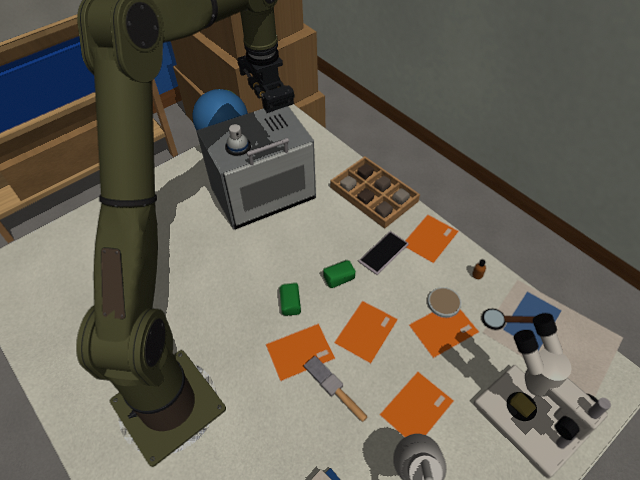

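```bash
python3 -m inch '[[1,[3.5,3.5,0],0],[1,[6,6,0],0],[1,[7.6,7.9,0],0],[1,[7.6,7.9,2],0],[1,[7.6,7.9,5.7],0],[1,[7.6,7.9,5.7],0],[1,[7.6,7.9,5.7],0]]' 15
python3 - <<'E'
from h import *
pr(); go(cab2w(c0,(75,60,329))[0],JD); go(cab2w(c0,(75,60,321))[0],JD); snap("wrist","w11"); snap("side","s11")
E
```

```text
clock: 40.75
tool_pos: [0.5261, 0.3993, 0.3615]
eef_rot: [0.115, 0.993, -0.0, -0.0]
contact_force: [0.3, -0.0, 0.2]
opening: 0.008
t 40.75 tcp [0.5261 0.3993 0.3615] xax [-0.974  0.228  0.   ] yax [ 0.228  0.974 -0.001] zax [-0.001 -0.    -1.   ] F [ 0.3 -0.   0.2] op 0.7 q [-0.9   0.67  0.37  1.31 -0.24  1.21  0.82]
go [-0.11  0.04  3.25] ('yaw about tool z', np.float64(0.0))
go [-0.11  0.04  4.05] ('yaw about tool z', np.float64(0.0))
```

View pics/w11.png

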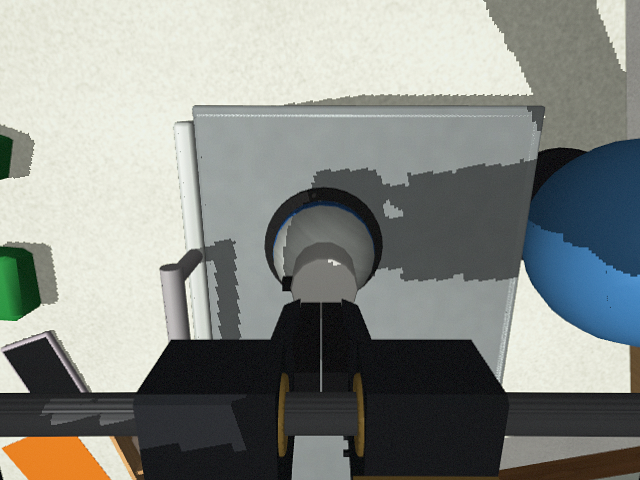

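```bash
python3 -m inch '[[1,[0,0,2],0],[1,[0,0,3],0],[1,[0,0,3.6],0],[1,[0,0,4],0],[1,[0,0,4.2],0],[1,[0,0,4.2],0]]' 15
python3 - <<'E'
from h import *
pr()
E
```

```text
clock: 41.45
tool_pos: [0.5264, 0.3994, 0.3215]
eef_rot: [0.115, 0.993, 0.001, 0.001]
contact_force: [-3.8, -1.6, 9.2]
opening: 0.005
t 41.45 tcp [0.5264 0.3994 0.3215] xax [-0.974  0.228 -0.001] yax [0.228 0.974 0.002] zax [ 0.001  0.002 -1.   ] F [-3.8 -1.6  9.2] op 0.5 q [-0.9   0.7   0.35  1.38 -0.25  1.11  0.83]
```

```bash
python3 -m inch '[[1,[0,0,0.2],0],[1,[0,0,0.3],0],[1,[0,0,0.3],0],[1,[0,0,0.3],0]]' 15
python3 - <<'E'
from h import *
pr(); snap("side","s12")
E
python3 -m inch '[[1,[0,0,-1],0],[1,[0,0,-4],0],[1,[0,0,-8],0],[0.4,[0,-4,-9],0],[0.4,[0,-8,-9],0],[0.4,[0,-9,-9],0],[0.4,[0,-9,-9],0]]' 15
python3 - <<'E'
from h import *
pr(); snap("side","s13"); snap("wrist","w13"); t=barT(0); go(t,JD); print(proj("wrist",cab2w(c0,(75,60,315))))
E
```

```text
clock: 41.85
tool_pos: [0.5265, 0.3994, 0.3213]
eef_rot: [0.115, 0.993, 0.002, 0.001]
contact_force: [-7.9, -3.9, 21.2]
opening: 0.007
t 41.85 tcp [0.5265 0.3994 0.3213] xax [-0.974  0.228 -0.002] yax [0.228 0.974 0.004] zax [ 0.003  0.003 -1.   ] F [-7.9 -3.9 21.2] op 0.6 q [-0.9   0.69  0.35  1.38 -0.25  1.11  0.83]
clock: 42.6
tool_pos: [0.5059, 0.3101, 0.4072]
eef_rot: [0.116, 0.993, 0.0, 0.0]
contact_force: [0.8, 1.1, -0.4]
opening: 0.345
t 42.6 tcp [0.5059 0.3101 0.4072] xax [-0.973  0.231 -0.001] yax [0.231 0.973 0.001] zax [ 0.001  0.001 -1.   ] F [ 0.8  1.1 -0.4] op 30.3 q [-0.85  0.52  0.39  1.45 -0.2   1.21  0.9 ]
go [-7.65  0.74 12.62] ('yaw about tool z', np.float64(0.1))
[[478.73361664 262.75785281]]
```

View pics/w13.png

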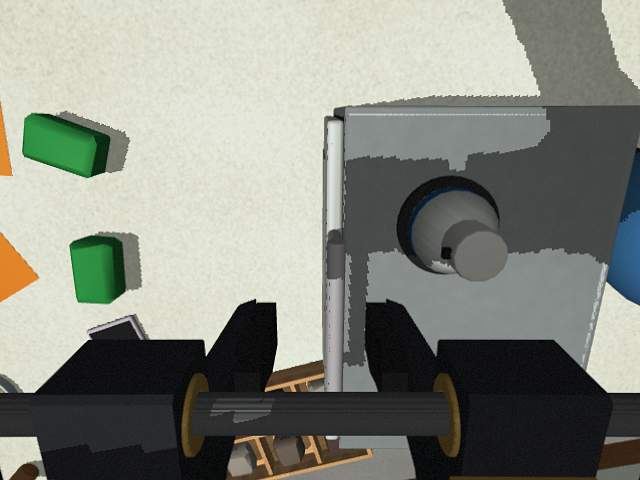

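View pics/s12.png

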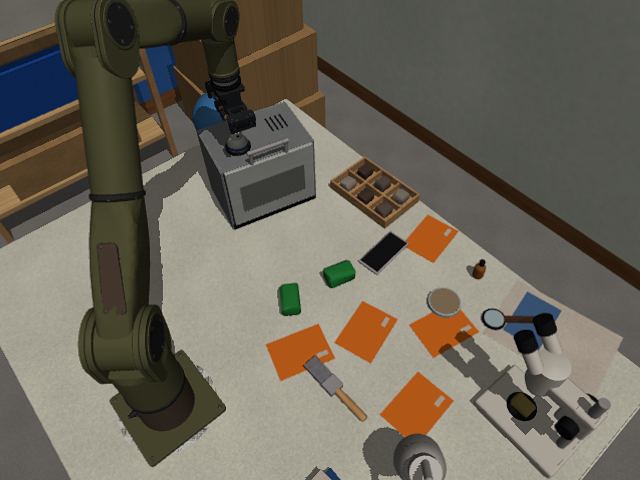

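```bash
python3 -m inch '[[0.2,[-4,0.4,0],0],[0.2,[-7.7,0.7,0],0],[0.2,[-7.7,0.7,3],0],[0.2,[-7.7,0.7,7],0],[0.2,[-7.7,0.7,10],0],[0.2,[-7.7,0.7,12.5],0],[0.2,[-7.7,0.7,12.5],0],[1,[-7.7,0.7,12.5],0],[1,[-7.7,0.7,12.5],0],[1,[-7.7,0.7,12.5],0],[1,[-7.7,0.7,12.5],0],[1,[-7.7,0.7,12.5],0],[1,[-7.7,0.7,12.5],0],[1,[-7.7,0.7,12.5],0],[1,[-7.7,0.7,12.5],0],[1,[-7.7,0.7,12.5],0],[1,[-7.7,0.7,12.5],0]]' 15
python3 - <<'E'
from h import *
pr()
for a in(0,.1,.2,.3,.4,.5): print(a,end=" ");go(barT(a),JD)
E
```

```text
clock: 44.4
tool_pos: [0.5823, 0.3021, 0.2814]
eef_rot: [0.114, 0.993, 0.001, 0.0]
contact_force: [2.5, 4.1, -0.3]
opening: 0.126
t 44.4 tcp [0.5823 0.3021 0.2814] xax [-0.974  0.227 -0.001] yax [0.227 0.974 0.002] zax [ 0.001  0.002 -1.   ] F [ 2.5  4.1 -0.3] op 11.1 q [-0.72  0.72  0.34  1.45 -0.26  1.01  1.02]
0 go [0.09 0.12 0.14] ('yaw about tool z', np.float64(0.1))
0.1 go [ 0.09 -2.43  0.32] ('yaw about tool z', np.float64(0.1))
0.2 go [ 0.1  -4.94  0.76] ('yaw about tool z', np.float64(0.1))
0.3 go [ 0.1  -7.4   1.44] ('yaw about tool z', np.float64(0.1))
0.4 go [ 0.11 -9.77  2.37] ('yaw about tool z', np.float64(0.1))
0.5 go [  0.11 -12.04   3.53] ('yaw about tool z', np.float64(0.1))
```

```bash
python3 -m inch '[[1,[0.1,-1.2,0.2],0],[1,[0.1,-2.4,0.3],0],[1,[0.1,-3.7,0.5],0],[1,[0.1,-4.9,0.75],0],[1,[0.1,-6.2,1.1],0],[1,[0.1,-7.4,1.45],0],[1,[0.1,-8.6,1.9],0],[1,[0.1,-9.8,2.4],0],[1,[0.1,-10.9,2.9],0],[1,[0.1,-12,3.5],0],[1,[0.1,-12,3.5],0]]' 15
python3 - <<'E'
from h import *
pr()
for a in(.5,.6,.7,.8,.9,.95,.97,.98): print(a,end=" ");go(barT(a),JD)
E
```

```text
clock: 45.5
tool_pos: [0.5531, 0.1817, 0.2444]
eef_rot: [0.116, 0.993, -0.001, -0.001]
contact_force: [6.2, 0.4, -6.9]
opening: 0.124
t 45.5 tcp [0.5531 0.1817 0.2444] xax [-0.973  0.23   0.001] yax [ 0.23   0.973 -0.003] zax [-0.002 -0.002 -1.   ] F [ 6.2  0.4 -6.9] op 10.9 q [-0.58  0.66  0.31  1.72 -0.26  0.8   1.19]
0.5 go [ 0.    0.35 -0.16] ('yaw about tool z', np.float64(-0.1))
0.6 go [-0.   -1.78  1.23] ('yaw about tool z', np.float64(-0.1))
0.7 go [-0.01 -3.77  2.83] ('yaw about tool z', np.float64(-0.1))
0.8 go [-0.02 -5.59  4.62] ('yaw about tool z', np.float64(-0.1))
0.9 go [-0.02 -7.22  6.57] ('yaw about tool z', np.float64(-0.1))
0.95 go [-0.02 -7.96  7.61] ('yaw about tool z', np.float64(-0.1))
0.97 go [-0.02 -8.25  8.04] ('yaw about tool z', np.float64(-0.1))
0.98 go [-0.02 -8.38  8.25] ('yaw about tool z', np.float64(-0.1))
```

```bash
python3 -m inch '[[1,[0,-0.9,0.6],0],[1,[0,-1.8,1.25],0],[1,[0,-2.8,2],0],[1,[0,-3.8,2.85],0],[1,[0,-4.7,3.7],0],[1,[0,-5.6,4.6],0],[1,[0,-6.4,5.6],0],[1,[0,-7.2,6.6],0],[1,[0,-7.9,7.6],0],[1,[0,-8.3,8.2],0],[1,[0,-8.4,8.4],0],[1,[0,-8.4,8.4],0],[1,[0,-8.4,8.4],0]]' 15
python3 - <<'E'
from h import *
pr(); go(barT(.95),JD)
E
```

```text
clock: 46.8
tool_pos: [0.5352, 0.1049, 0.163]
eef_rot: [0.114, 0.994, 0.002, 0.001]
contact_force: [1.9, 6.8, 8.1]
opening: 0.106
t 46.8 tcp [0.5352 0.1049 0.163 ] xax [-0.974  0.226 -0.001] yax [0.226 0.974 0.004] zax [ 0.002  0.003 -1.   ] F [1.9 6.8 8.1] op 9.3 q [-0.41  0.73  0.22  1.91 -0.3   0.54  1.36]
go [ 0.01 -0.09 -0.55] ('yaw about tool z', np.float64(0.1))
```

```bash
python3 -m inch '[[1,[0,-0.5,-0.2],0],[1,[0,-0.7,-0.2],0],[1,[0,-0.7,-0.2],0]]' 15
python3 - <<'E'
from h import *
pr(); go(barT(.95),JD)
E
python3 -m inch '[[1,[0,-0.3,-0.2],0],[0.5,[0,-0.3,-0.2],0],[0.5,[0,-0.3,-0.2],0],[0.5,[0,-0.3,-0.2],0],[0.5,[0,-0.3,-0.2],0],[0.5,[0,-0.3,-0.2],0],[0.5,[0,-0.3,-3],0],[0.5,[0,-0.3,-7],0],[0.2,[0,-0.3,-12],0],[0.2,[0,-0.3,-15],0],[0.2,[-4,3,-18],0],[0.2,[-4,3,-19],0],[0.2,[-4,3,-19],0]]' 15
python3 - <<'E'
from h import *
pr(); snap("wrist","w14"); snap("side","s14"); snap("top","t14")
for y in(-60,60): print(proj("wrist",cab2w(c0,door2cab(.95,(-6,y,255)))),proj("wrist",cab2w(c0,door2cab(.95,(-6,y,215)))),proj("top",cab2w(c0,door2cab(.95,(-6,y,255)))))
E
```

```text
clock: 47.1
tool_pos: [0.5352, 0.1048, 0.1633]
eef_rot: [0.111, 0.994, 0.005, 0.002]
contact_force: [8.5, 19.2, -12.2]
opening: 0.109
t 47.1 tcp [0.5352 0.1048 0.1633] xax [-0.975  0.22  -0.002] yax [0.22  0.975 0.011] zax [ 0.004  0.01  -1.   ] F [  8.5  19.2 -12.2] op 9.6 q [-0.4   0.73  0.21  1.91 -0.3   0.53  1.37]
go [ 0.01 -0.08 -0.52] ('yaw about tool z', np.float64(0.5))
clock: 48.4
tool_pos: [0.5802, 0.1158, 0.3558]
eef_rot: [0.115, 0.993, 0.0, 0.002]
contact_force: [-0.4, 0.3, -0.4]
opening: 0.804
t 48.4 tcp [0.5802 0.1158 0.3558] xax [-0.974  0.228 -0.004] yax [0.228 0.974 0.001] zax [ 0.004  0.    -1.   ] F [-0.4  0.3 -0.4] op 70.7 q [-0.47  0.55  0.35  1.55 -0.2   1.07  1.26]
[[295.5095479  229.07413164]] [[336.89039707 221.52786829]] [[290.31711377 221.0963277 ]]
[[292.27316373  58.73925532]] [[338.85522046  62.53228605]] [[276.34228074 277.3226496 ]]
```

View pics/w14.png

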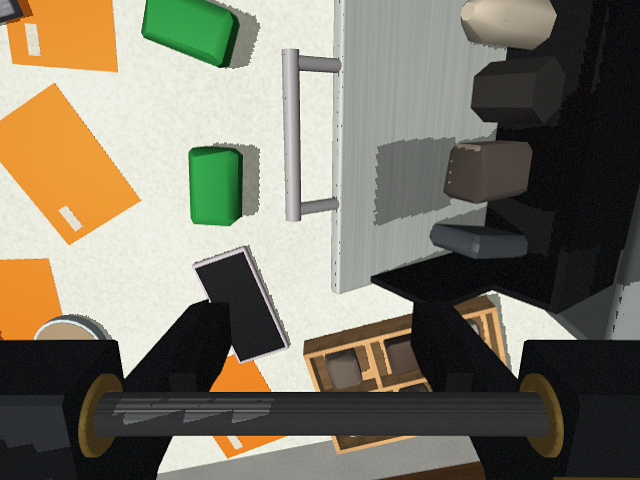

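View pics/s14.png

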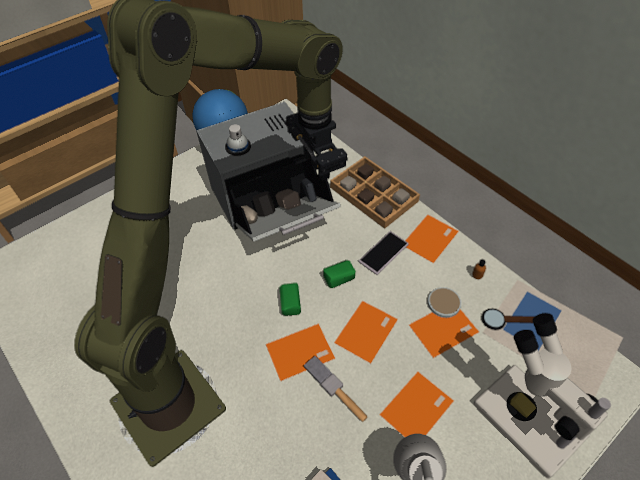

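```bash
python3 - <<'E'
from h import *
# compare panel/bar region in side images: first open (s7) v now
a=cv2.imread("pics/s7.png");b=cv2.imread("pics/s14.png")
x=np.hstack([cv2.resize(i[165:255,215:345],None,fx=3,fy=3,interpolation=cv2.INTER_CUBIC) for i in(a,b)])
cv2.imwrite("pics/cmp.png",x)
g=[cv2.cvtColor(i,cv2.COLOR_BGR2GRAY).astype(np.float32)[222:252,225:330] for i in(a,b)]
print(cv2.phaseCorrelate(g[0],g[1],cv2.createHanningWindow(g[0].shape[::-1],cv2.CV_32F)))
snap("wrist","w15"); pr()
for y in(-60,60): print(proj("wrist",cab2w(c0,door2cab(.95,(-6,y,255)))))
E
```

```text
((-0.015228340472461355, -0.0141376835453908), 0.9970690379172196)
t 48.6 tcp [0.5771 0.1148 0.3528] xax [-0.973  0.229  0.003] yax [ 0.229  0.973 -0.002] zax [-0.004 -0.001 -1.   ] F [ 0.1 -0.4 -0.6] op 70.5 q [-0.47  0.55  0.35  1.56 -0.2   1.07  1.26]
[[295.34967281 229.20069624]]
[[292.10574009  58.86298458]]
```

View pics/cmp.png

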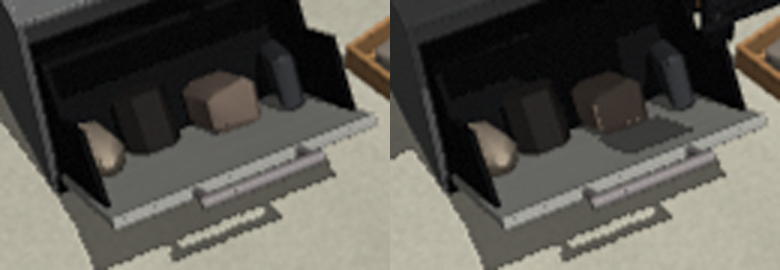

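View pics/w15.png

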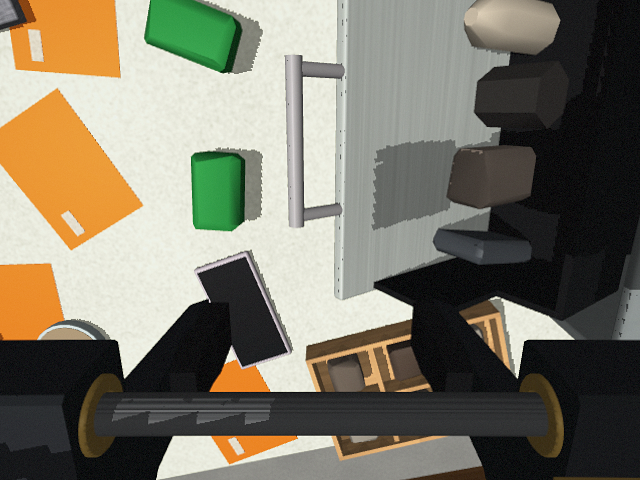

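```bash
python3 -m inch '[[0.2,[0,0,-4],0],[0.2,[0,-5,-8],0],[0.2,[0,-10,-8],0],[0.2,[0,-14,-8],0],[0.2,[0,-14,-8],0],[0.2,[0,-14,-8],0],[0.2,[0,-14,-8],0]]'
python3 - <<'E'
from h import *
pr(); snap("side","s16"); snap("top","t16"); b=cv2.imread("pics/s16.png"); a=cv2.imread("pics/s7.png")
g=[cv2.cvtColor(i,cv2.COLOR_BGR2GRAY).astype(np.float32)[222:252,225:300] for i in(a,b)]
print(cv2.phaseCorrelate(*g))
E
```

```text
clock: 49.3
tool_pos: [0.5465, -0.019, 0.4333]
eef_rot: [0.114, 0.993, 0.0, -0.001]
contact_force: [0.3, 0.9, 0.2]
opening: 0.799
t 49.3 tcp [ 0.5465 -0.019   0.4333] xax [-0.974  0.226  0.002] yax [0.226 0.974 0.001] zax [-0.002  0.001 -1.   ] F [0.3 0.9 0.2] op 70.3 q [-0.28  0.42  0.38  1.53 -0.16  1.22  1.46]
((0.1994025185828434, -0.3235388186606496), 0.6507908878326416)
```

View pics/s16.png

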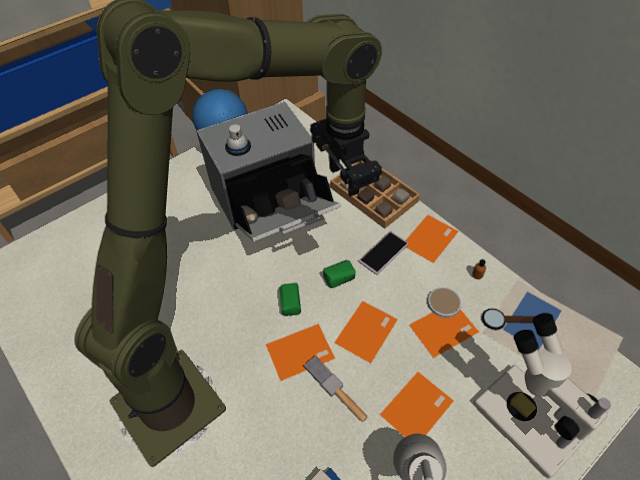

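View pics/t16.png

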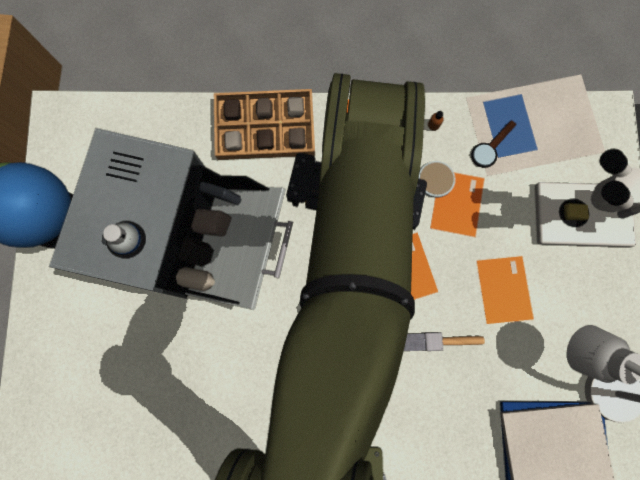

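The front is fully down with all four stones in the bin. The cap is up, the bystanders have not moved, and the arm is clear of everything.

```bash
python3 -c "
from plant import r
print(r.finish_job())"
```

```text
the job is handed in; nothing more can be done
None
```

The job is done and handed in at about 49 s on the robot's clock; no verdict came back. I opened the front by its bar, put the four loose specimens (block, column, crystal, slab) in the bin and shut the front. Then I pressed the air-can cap and let it spring back, and pulled the front fully down again. There was no ammonite on the table, so four was the full set.

**Front:**
- **Shut:** extra push raised the force from about 2 to 9 N and nothing moved.
- **Fully open at the end:** pulling with about 20 N gave no further movement. Side pictures of the first and final openings differ by 0.02 pixel. A later comparison gave 0.2 to 0.3 pixel, but it matched poorly because the shadows had changed.

**Cap:** I pressed it only while the front was shut. The fingertips stopped at the expected fully-down height while the force rose from 9 to 21 N, and pictures afterwards show it up again.

**End state:** the last pictures show all four stones in the bin (the slab on its edge) and the arm clear of everything. The brush, dish, phone and green look-alikes have not moved as far as the two views show.

**What disagreed:**
- On the last pull the bar sat about 5 mm higher in the jaws than planned, with no visible effect.
- The network missed the slab in the wrist picture, so I measured it by colour instead.
- The predicted bar position in the last wrist picture was a few pixels off along the bar.

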